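# Seat the long blank in the vise on its parallels and lay out the batch

## Task

Get this batch of blanks ready for drilling: lay the long blank centred on the two parallels between the open vise jaws, then swing the cam lever fully shut. That drags the blank up a little, so tap it down with the soft-faced hammer until it sits hard on both parallels and they no longer slide, and stand the hammer back on its round pad as you found it. The short blanks that are there go on the layout board, upright, each in the middle of a printed outline of its own and square with it, in any order and at any time; leave the other things on the bench alone.

Things in the scene. Friction and masses are not known exactly. Their poses are not given: they have to be found in the camera images.
- vise: blue cam-lever drilling vise bolted to the table, 195 x 100 mm. Origin at table level under the middle of the clamped work; x = clamping direction (to the fixed jaw), y along the jaws, z up. Bed 25 mm, jaw tops 61 mm above the table; jaws 100 mm long (y). Fixed jaw face at x = +18 mm, moving jaw face at x = -24 mm when open (42 mm gap, its middle at x = -3 mm)
- seat (a point): in the vise, midway between the parallels at the height of their tops (41 mm above the table), axes as vise. The long blank's origin is here (x = 0, z within 1 mm) when clamped and fully down. Just clamped, it rides 2 to 5 mm higher, held by friction on the jaws: about 8 to 18 N straight down on its top moves it down
- lever (a joint): cam lever of the vise, rad: 0 open, 1.9 fully shut (over 1.75 counts). Turns clockwise seen from above about lever_pivot, takes a few N at the knob and stays where left. Shutting it presses the blank on the fixed jaw with about 19 N (disc springs); meanwhile the moving jaw climbs 7 mm in its worn, sloping guide and drags the gripped blank up by 2 to 5 mm
- lever_knob (a point): middle of the top end of the lever's knob, an upright black round grip that turns freely on its pin, 22 mm in diameter, 36 mm tall, 90 mm from the pivot; top 106 mm, top of the steel arm under it 70 mm above the table. From the pivot the arm points to about 190 deg in the vise's xy plane when open, 81 deg when shut (knob then beside the moving jaw, 27 mm clear of it)
- lever_pivot (a point): on the lever's vertical turning axis, at the height of the knob's top; it does not move
- parallel1: loose ground steel parallel, 10 mm thick (x) x 130 mm long (y) x 16 mm high, standing on the vise bed on the moving-jaw side; origin in the middle of its underside. Its ends stick out about 15 mm beyond the jaws
- parallel2: the same, on the fixed-jaw side
- long_blank: the long black plastic (acetal) blank, a plain block 100 x 36 x 46 mm high, about 0.24 kg, to be clamped across its 36 mm width with its length along the jaws; origin in the middle of its underside, x along its 100 mm length, y across its width, z up
- blank1: short black plastic (acetal) blank, a plain block 64 x 36 x 46 mm high, 0.15 kg; origin in the middle of its underside, x along its 64 mm length, y across its 36 mm width, z up. 3 to 5 of these are present (None if absent)
- blank2: short black plastic (acetal) blank, a plain block 64 x 36 x 46 mm high, 0.15 kg; origin in the middle of its underside, x along its 64 mm length, y across its 36 mm width, z up. 3 to 5 of these are present (None if absent)
- blank3: short black plastic (acetal) blank, a plain block 64 x 36 x 46 mm high, 0.15 kg; origin in the middle of its underside, x along its 64 mm length, y across its 36 mm width, z up. 3 to 5 of these are present (None if absent)
- blank4: short black plastic (acetal) blank, a plain block 64 x 36 x 46 mm high, 0.15 kg; origin in the middle of its underside, x along its 64 mm length, y across its 36 mm width, z up. 3 to 5 of these are present (None if absent)
- blank5: short black plastic (acetal) blank, a plain block 64 x 36 x 46 mm high, 0.15 kg; origin in the middle of its underside, x along its 64 mm length, y across its 36 mm width, z up. 3 to 5 of these are present (None if absent)
- board: flat grey layout board fixed on the table, 225 mm (x) x 200 mm (y), 4 mm thick, no rim; origin in the middle of its underside. Six white printed outlines, each 46 mm along x and 74 mm along y (a short blank's length lies along y), in three rows of two: middles at x = -72, 0 and +72 mm, y = -47 and +47 mm
- hammer: soft-faced hammer standing on one face: upright round head 40 mm in diameter, 88 mm tall (white nylon faces, dark middle), wooden handle 18 mm in diameter sticking out level from it, 44 mm above the lower face, to 163 mm from the head's axis. 0.42 kg, nearly all in the head. Origin in the middle of the lower face, x along the handle away from the head, z up
- pad: round black rubber pad fixed on the table, 80 mm in diameter, 4 mm thick, on which the hammer stands; origin in the middle of its underside
- oil: white oil bottle, 48 mm in diameter, 125 mm tall, to be left alone; origin under its middle
- jar: screw-top jar, 64 mm in diameter, 75 mm tall, to be left alone; origin under its middle
- caliper: caliper lying flat, 150 mm long, up to 11 mm high, to be left alone; origin under its middle
- driver: screwdriver lying flat, 200 mm long, to be left alone; origin under its middle
- brush: brush lying flat, 200 mm long, to be left alone; origin under its middle
Mind the look-alikes: they are no part of the job. Several things have the shape of the pad; the one meant has the colours described above.

How it is judged:
On the way, in this order (a step that is already met when the one before it is completed fails the run):
1. the long blank lies on the parallels between the open jaws, let go (y of long_blank in the frame of seat between -0.015 and 0.015 m and angle between the x axis of long_blank and the y axis of vise, either way round below 0.06 rad and z of long_blank in the frame of seat between -0.003 and 0.0012 m and angle between long_blank's own z axis and vertical below 0.03 rad and value of joint lever below 0.6 rad and contact force between the fingers and long_blank below 0.2 N), for 0.2 s.
2. the cam lever is shut on it (value of joint lever above 1.75 rad and y of long_blank in the frame of seat between -0.015 and 0.015 m and angle between the x axis of long_blank and the y axis of vise, either way round below 0.06 rad and contact force between long_blank and vise above 8 N), for 0.2 s.
3. under a tap of the hammer the clamped blank bears hard on both parallels (value of joint lever above 1.75 rad and y of long_blank in the frame of seat between -0.015 and 0.015 m and angle between the x axis of long_blank and the y axis of vise, either way round below 0.06 rad and z of long_blank in the frame of seat between -0.003 and 0.0012 m and angle between long_blank's own z axis and vertical below 0.03 rad and contact force between long_blank and parallel1 above 0.3 N and contact force between long_blank and parallel2 above 0.3 N and contact force between hammer and long_blank above 2 N).
At the end, for the whole second after the job is handed in: Lever shut; long blank in the vise within 15 mm of mid-jaw, still fully down, its underside within 1.2 mm of the parallels' tops; hammer standing within 25 mm of its pad's middle; each short blank on the board within 8 mm and 0.12 rad of an outline; all released, at rest (value of joint lever above 1.75 rad and y of long_blank in the frame of seat between -0.015 and 0.015 m and angle between the x axis of long_blank and the y axis of vise, either way round below 0.06 rad and z of long_blank in the frame of seat between -0.003 and 0.0012 m and angle between long_blank's own z axis and vertical below 0.03 rad and linear speed of each of long_blank, hammer, blank1, blank2, blank3, blank4, blank5 below 0.02 m/s and horizontal distance between hammer and pad below 0.025 m and angle between hammer's own z axis and vertical below 0.08 rad and z of hammer in the frame of pad between 0.002 and 0.008 m and (x of blank1 in the frame of board between -0.08 and -0.064 m or x of blank1 in the frame of board between -0.008 and 0.008 m or x of blank1 in the frame of board between 0.064 and 0.08 m) and (y of blank1 in the frame of board between -0.055 and -0.039 m or y of blank1 in the frame of board between 0.039 and 0.055 m) and angle between the x axis of each of blank1, blank2, blank3, blank4, blank5 and the y axis of board, either way round below 0.12 rad and z of blank1 in the frame of board between 0.001 and 0.007 m and angle between each of blank1, blank2, blank3, blank4, blank5's own z axis and vertical below 0.05 rad and (x of blank2 in the frame of board between -0.08 and -0.064 m or x of blank2 in the frame of board between -0.008 and 0.008 m or x of blank2 in the frame of board between 0.064 and 0.08 m) and (y of blank2 in the frame of board between -0.055 and -0.039 m or y of blank2 in the frame of board between 0.039 and 0.055 m) and z of blank2 in the frame of board between 0.001 and 0.007 m and (x of blank3 in the frame of board between -0.08 and -0.064 m or x of blank3 in the frame of board between -0.008 and 0.008 m or x of blank3 in the frame of board between 0.064 and 0.08 m) and (y of blank3 in the frame of board between -0.055 and -0.039 m or y of blank3 in the frame of board between 0.039 and 0.055 m) and z of blank3 in the frame of board between 0.001 and 0.007 m and (x of blank4 in the frame of board between -0.08 and -0.064 m or x of blank4 in the frame of board between -0.008 and 0.008 m or x of blank4 in the frame of board between 0.064 and 0.08 m) and (y of blank4 in the frame of board between -0.055 and -0.039 m or y of blank4 in the frame of board between 0.039 and 0.055 m) and z of blank4 in the frame of board between 0.001 and 0.007 m and (x of blank5 in the frame of board between -0.08 and -0.064 m or x of blank5 in the frame of board between -0.008 and 0.008 m or x of blank5 in the frame of board between 0.064 and 0.08 m) and (y of blank5 in the frame of board between -0.055 and -0.039 m or y of blank5 in the frame of board between 0.039 and 0.055 m) and z of blank5 in the frame of board between 0.001 and 0.007 m); the robot touches nothing.
It fails at once if the oil bottle is moved by more than 4 cm (distance of oil from where it was at the start of the episode above 0.04 m).
It fails at once if the jar is moved by more than 4 cm (distance of jar from where it was at the start of the episode above 0.04 m).
It fails at once if the caliper is moved by more than 4 cm (distance of caliper from where it was at the start of the episode above 0.04 m).
It fails at once if the screwdriver is moved by more than 4 cm (distance of driver from where it was at the start of the episode above 0.04 m).
It fails at once if the brush is moved by more than 4 cm (distance of brush from where it was at the start of the episode above 0.04 m).
Of blank1, blank2, blank3, blank4, blank5 only 3 to 5 are there at a start; the rules pass over those that are not, and their reading is None.
At some moment in a run one of blank1, blank2, blank3, blank4, blank5 may be knocked a few centimetres aside while the robot is not near it.
It also fails if it takes over 210 s, if anything falls off the work surface, if the arm or the gripper's body presses on something with over 40 N, if the wrist force passes 120 N, or if a joint passes its speed limit or range.

## Robot

A 6-joint arm with a two-finger parallel gripper is mounted at the origin on the work surface. World frame = base frame: x ahead of the robot, y to its left, z up, the work surface at z = 0. Lengths are in m, angles in rad, forces in N, time in s.
With the tool pointing down it reaches from about 0.35 to 0.775 m from the base axis. Payload 7.3 kg.
Tool frame: the origin (TCP) lies on the centre line of the jaws, within the pads' length; the fingertips stand robot.nose_length ahead of it and the grasp point (between the pads) is the TCP (robot.nose_length is the distance from the TCP to the fingertips, in m); z points along the fingers, y is the direction in which the jaws open and shut (so a half turn about z gives the same grasp; the last joint's range is limited). The gripper opens to 92 mm and grips with 3 to 60 N. Pads are 19 mm wide; open, the fingers measure 130 mm over their backs; the gripper's body (75 mm by 190 mm) begins 47 mm behind the grasp point.
Start: joints at [-1.407, 0.342, 1.524, -0, 1.275, -0.146], TCP at [0.16, -0.5, 0.246] pointing down, gripper open.
Joint ranges: [-2.53, 2.53], [-0.77, 2.02], [0.04, 2.7], [-1, 4.14], [0.28, 2.66], [-3.11, 3.11]. Speed limits (rad/s): [2.57, 2.57, 3.14, 3.14, 3.14, 3.14].

## Interface

Orientations are given as [roll, pitch, yaw] about the fixed x, y, z axes, in that order (R = Rz(yaw) Ry(pitch) Rx(roll)).
In Python, from cell import robot, read_camera gives the robot as it stands.
- The arm moves only by the shell command python3 -m crank 'ROWS' [FORCE]. ROWS is JSON, a list of rows, each a list of 7 numbers: the shift along the tool's x, y, z in cm, then the turn, a rotation vector about the tool's x, y, z in degrees, then the opening, from 0 (shut) to 1 (fully open). In form: [[tx, ty, tz, wx, wy, wz, jaw], ...]. A call has 1 to 5 rows; each row is the pose to reach, as a shift and turn from the pose commanded when the call began, along the tool's axes at that moment; what a row does not reach only later rows make up. A row lasts 1/8 s, in which the tool goes at most 62.5 mm and 10.7 degrees, less where a joint would pass 70% of its speed; a pose out of reach is approached as far as the arm can. A call with a gripper value outside its range is refused whole. The fingers move at their own pace and stop on an object; FORCE is the grip in N (left out, the last holds). Time passes only in rows, so rows that repeat a pose let the fingers close. It gives the time, the measured TCP pose, the force and the opening at its end, in the units of the state.
- robot.observe(): the state, without advancing time (a new reading comes with each control period).
- read_camera(name): name is "scene" or "top" or "wrist"; returns a dict with "frame" (420x560x3 uint8, red, green, blue), "intrinsics" (3x3 intrinsics, pixels), "distortion" ([k1, k2, p1, p2, k3] as OpenCV has them; the pictures are not rectified), "R" (3x3) and "t" (3): a world point X has camera coordinates R X + t. Camera axes: x right, y down, z forward; pixel columns grow to the right and rows downward; lengths in m; the calibration is good to about 2 mm. A picture is of the moment at which its call begins. There is no depth.
- robot.hand_in(): hands the job in, once; it reports no verdict.
The state is a dict: "time": time; "qpos": joint angles; "qvel": joint speeds; "joint_efforts": joint torques, N m; "tool_pos": TCP position; "tool_rot": TCP orientation; "contact_force": force on the tool from outside, world axes, zero at the start; "torque": the same for the moment, N m; "opening": finger opening in m.
Only numpy, scipy, OpenCV 4.12 (cv2) and the standard library are available. Lean on these libraries where they do the work, as an engineer would, in place of code of your own. Each camera call takes 0.05 s, during which the arm holds its last target.

## Working session

There is one attempt and no reset: what is moved stays moved. The work goes in short steps, Python scripts to look and compute and a shell command to move; the robot and the scene stay as the last step left them, time stands still between calls to the robot, and variables do not carry over. Pictures are saved under pics/ and viewed, and the job is handed in when it is done.

```bash
ls; mkdir -p pics
cat > h.py <<'E'
import numpy as np, cv2
from cell import robot, read_camera
def snap(name, fn, crop=None, scale=1):
    c=read_camera(name); f=c["frame"][:,:,::-1].copy()
    np.savez('pics/'+fn+'.npz',**{k:np.array(v) for k,v in c.items()})
    if crop: f=f[crop[1]:crop[3],crop[0]:crop[2]]
    if scale!=1: f=cv2.resize(f,None,fx=scale,fy=scale,interpolation=cv2.INTER_CUBIC)
    cv2.imwrite('pics/'+fn+'.png',f); return c
def load(fn): return dict(np.load('pics/'+fn+'.npz'))
def ray(c,px,z):
    px=np.array(px,float).reshape(-1,1,2)
    u=cv2.undistortPoints(px,np.array(c["intrinsics"]),np.array(c["distortion"])).reshape(-1,2)
    R=np.array(c["R"]);t=np.array(c["t"]).ravel()
    o=-R.T@t; d=np.c_[u,np.ones(len(u))]@R
    s=(z-o[2])/d[:,2]
    return o+d*s[:,None]
def proj(c,X):
    X=np.array(X,float).reshape(-1,3)
    r,_=cv2.Rodrigues(np.array(c["R"]))
    return cv2.projectPoints(X,r,np.array(c["t"]).ravel(),np.array(c["intrinsics"]),np.array(c["distortion"]))[0].reshape(-1,2)
E
python3 - <<'E'
from h import *
print(robot.observe(), robot.nose_length)
for n in ("scene","top","wrist"):
    c=snap(n,n+"0"); print(n, -c["R"].T@c["t"], c["R"][2])
E
```

```text
pics
{'time': 0.0, 'qpos': array([-1.40698456e+00,  3.42695863e-01,  1.52501556e+00, -4.54083933e-05,
        1.27539555e+00, -1.45989402e-01]), 'qvel': array([ 0.0001405 , -0.00059382, -0.00173655, -0.00055648, -0.0001565 ,
       -0.00157274]), 'joint_efforts': array([ 2.91511487e-04, -4.31240988e+01, -2.44221067e+01,  7.18244794e-02,
        5.60668332e-02, -1.52591251e-04]), 'tool_pos': array([ 0.16000782, -0.49962412,  0.24505939]), 'tool_rot': array([-3.14008812e+00, -1.77330693e-04,  3.09814289e-01]), 'contact_force': array([ 0.64923298, -0.41463933,  0.06273915]), 'torque': array([-0.03296299, -0.01650465,  0.00728575]), 'opening': 0.091972482578311} 0.019
scene [1.55494687 0.186018   1.06994799] [-0.71294679 -0.14322262 -0.68643584]
top [ 0.2995135  -0.0168587   1.38156794] [ 2.02013720e-01  3.43926796e-04 -9.79382631e-01]
wrist [ 0.22586188 -0.479975    0.38453519] [-0.2437349  -0.07653724 -0.96681712]
```

View pics/top0.png

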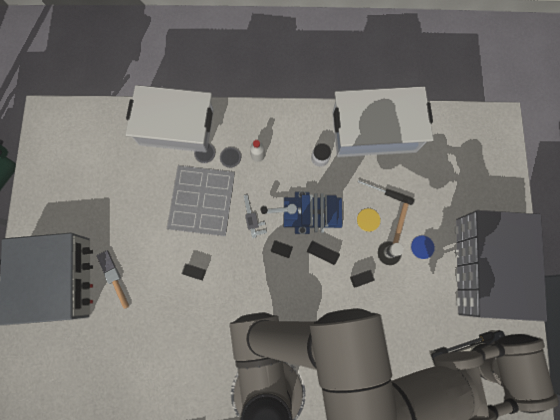

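View pics/scene0.png

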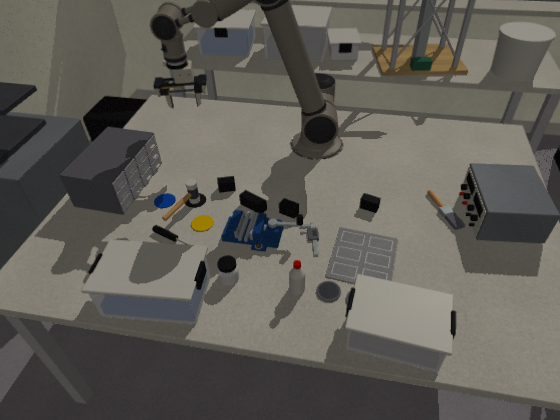

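View pics/wrist0.png

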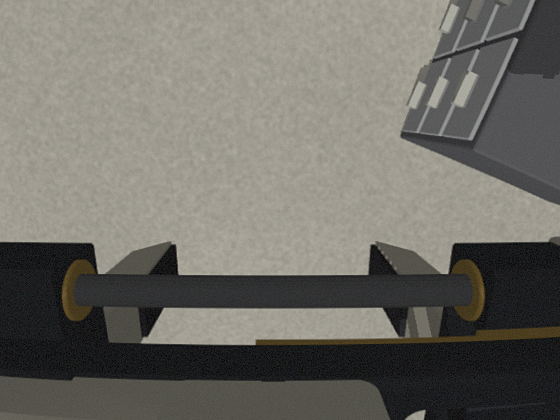

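Run:
```python
from h import *
c=load('top0'); f=c['frame'][:,:,::-1]
cv2.imwrite('pics/a.png',cv2.resize(f[130:330,160:440],None,fx=2.8,fy=2.8,interpolation=cv2.INTER_CUBIC))
c=load('scene0'); f=c['frame'][:,:,::-1]
cv2.imwrite('pics/b.png',cv2.resize(f[140:340,140:420],None,fx=2.8,fy=2.8,interpolation=cv2.INTER_CUBIC))
```

```text
(no output)
```

View pics/a.png

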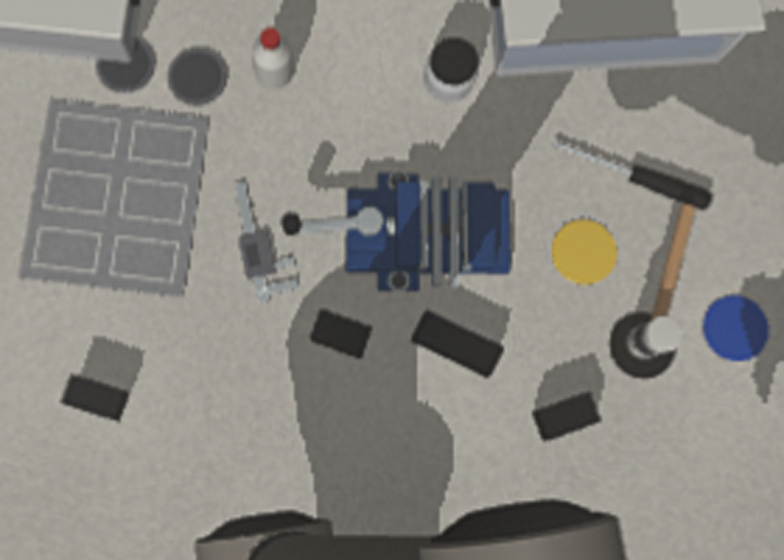

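View pics/b.png

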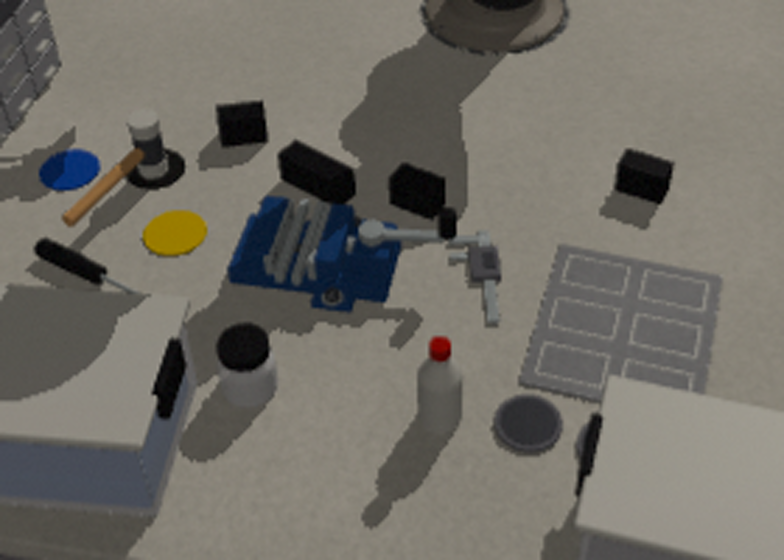

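Run:
```python
from h import *
c=load('top0'); f=c['frame'].astype(int)
m=((f.max(2)<50)).astype(np.uint8); m[300:]=0
n,l,s,ce=cv2.connectedComponentsWithStats(m)
for i in range(1,n):
    if 40<s[i,4]<1500:
        pts=np.argwhere(l==i)[:,::-1].astype(np.float32)
        r=cv2.minAreaRect(pts); p=ray(c,[ce[i]],0.03)[0]
        bx=ray(c,cv2.boxPoints(r),0.046)[:,:2]
        e1=bx[1]-bx[0];e2=bx[2]-bx[1]
        e=e1 if np.hypot(*e1)>np.hypot(*e2) else e2
        print(np.round(ce[i]),s[i,4],p[:2].round(3),np.round([np.hypot(*e1),np.hypot(*e2)],3),np.degrees(np.arctan2(e[1],e[0])).round(1))
for nme,px,z in [('knob',(264,209.3),.106),('pivot',(292.5,208.5),.07),('par1t',(313.5,193.5),.041),('par1b',(315,230.5),.041),('par2t',(324,193.5),.041),('par2b',(322.5,230),.041),('padc',(389.5,252.5),.004),('hend',(406,206),.05),('hheadtop',(396,250),.092),
  ('bd TL',(179,165),.004),('bd TR',(235,171.5),.004),('bd BR',(226,235),.004),('bd BL',(168,229),.004)]:
    print(nme,ray(c,[px],z)[0][:2].round(4))
```

```text
[209. 119.] 87 [0.896 0.222] [0.084 0.015] -4.7
[336. 119.] 90 [ 0.904 -0.223] [0.015 0.085] -176.9
[  5. 165.] 261 [0.72  0.912] [0.049 0.175] -171.6
[322. 152.] 59 [ 0.782 -0.173] [0.048 0.05 ] 179.3
[403. 197.] 59 [ 0.629 -0.443] [0.02  0.091] -110.5
[281. 249.] 208 [ 0.449 -0.037] [0.036 0.06 ] -109.2
[ 78. 257.] 143 [0.411 0.625] [0.013 0.09 ] -173.9
[323. 252.] 334 [ 0.439 -0.172] [0.036 0.096] -115.0
[ 87. 251.] 53 [0.433 0.598] [0.033 0.019] -89.0
[ 86. 266.] 58 [0.382 0.595] [0.032 0.019] -88.9
[359. 280.] 74 [ 0.351 -0.289] [0.066 0.031] -71.2
[ 80. 288.] 178 [0.312 0.609] [0.045 0.063] -174.2
knob [0.5637 0.0197]
pivot [ 0.5752 -0.071 ]
par1t [ 0.6332 -0.1415]
par1b [ 0.5092 -0.146 ]
par2t [ 0.6338 -0.1764]
par2b [ 0.5112 -0.1704]
padc [ 0.4448 -0.3969]
hend [ 0.5936 -0.4448]
hheadtop [ 0.4436 -0.3932]
bd TL [0.7368 0.3201]
bd TR [0.7163 0.1253]
bd BR [0.4952 0.1477]
bd BL [0.5124 0.3431]
```

```bash
cat >> h.py <<'E'
def rowto(x,y,z,yawdeg=None):
    o=robot.observe(); p=np.array(o["tool_pos"]); r=o["tool_rot"]
    from scipy.spatial.transform import Rotation as Ro
    R=Ro.from_euler('xyz',r)
    psi=np.degrees(np.arctan2(R.as_matrix()[1,0],R.as_matrix()[0,0]))
    if yawdeg is None: yawdeg=psi
    T=Ro.from_euler('xyz',[180,0,yawdeg],degrees=True)
    d=R.inv().apply(np.array([x,y,z])-p)*100
    w=(R.inv()*T).as_rotvec(degrees=True)
    print('t',o["time"],'pos',p.round(4),'yaw',round(psi,2),'F',np.round(o['contact_force'],1),'op',round(o['opening'],4))
    print('row',d.round(2),w.round(1),'dist',np.linalg.norm(d).round(1))
E
python3 -c "
from h import *
rowto(.42,-.13,.36,0)"
```

```text
t 0.15 pos [ 0.16   -0.4997  0.2452] yaw 17.75 F [-0.2 -0.6 -0.2] op 0.0919
row [ 36.03 -27.3  -11.44] [-0.1  0.  17.8] dist 46.6
```

```bash
python3 -m crank '[[0,0,-11.5,0,0,0,1],[12,-9,-11.5,0,0,10,1],[24,-18,-11.5,0,0,17.8,1],[36,-27.3,-11.5,0,0,17.8,1],[36,-27.3,-11.5,0,0,17.8,1]]'; python3 -c "
from h import *
rowto(.42,-.13,.36,0)"
```

```text
time: 0.78
tool_pos: [0.3022, -0.2974, 0.346]
tool_rot: [3.142, -0.0, -0.002]
contact_force: [1.4, -1.5, -0.1]
opening: 0.0918
t 0.775 pos [ 0.3022 -0.2974  0.346 ] yaw -0.09 F [ 1.4 -1.5 -0.1] op 0.0918
row [ 11.75 -16.76  -1.39] [ 0.  -0.  -0.1] dist 20.5
```

```bash
python3 -c "
from h import *
c=snap('wrist','w1',scale=1.4);rowto(.42,-.13,.36,0)"
```

```text
t 0.825 pos [ 0.3056 -0.2918  0.3469] yaw 0.21 F [2.3 5.5 0.1] op 0.0917
row [ 11.51 -16.14  -1.22] [-0.2 -0.2  0.2] dist 19.9
```

```bash
python3 -m crank '[[11.5,-16,-1.2,0,0,0,1],[11.5,-16,-1.2,0,0,0,1],[11.5,-16,-1.2,0,0,0,1],[11.5,-16,-1.2,0,0,0,1],[11.5,-16,-1.2,0,0,0,1]]'; python3 -c "
from h import *
c=snap('wrist','w2',scale=1.4);rowto(.42,-.13,.36,0);snap('top','t2')"
```

```text
time: 1.45
tool_pos: [0.4166, -0.1392, 0.3577]
tool_rot: [3.141, 0.001, 0.001]
contact_force: [-0.4, -0.7, 1.0]
opening: 0.092
t 1.5 pos [ 0.4162 -0.14    0.3577] yaw -0.06 F [ 0.3 -0.1  0.1] op 0.092
row [ 0.38 -1.   -0.23] [ 0.   0.1 -0.1] dist 1.1
```

View pics/w2.png

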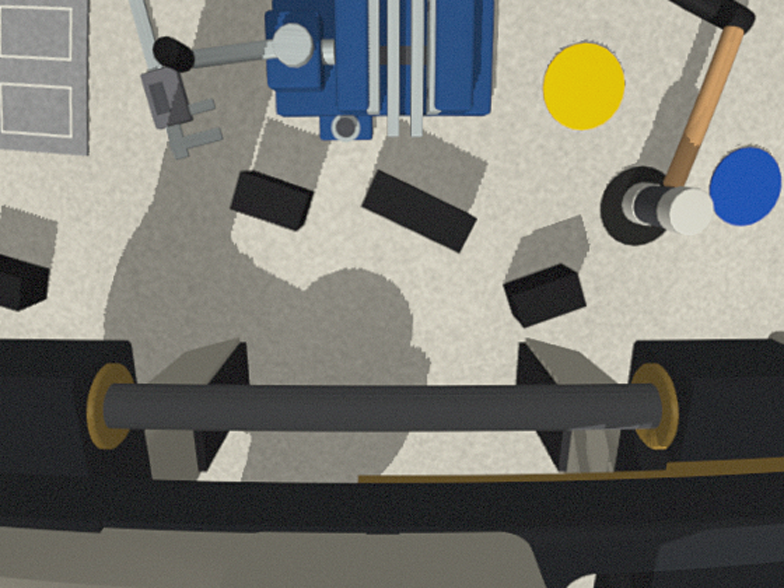

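View pics/t2.png

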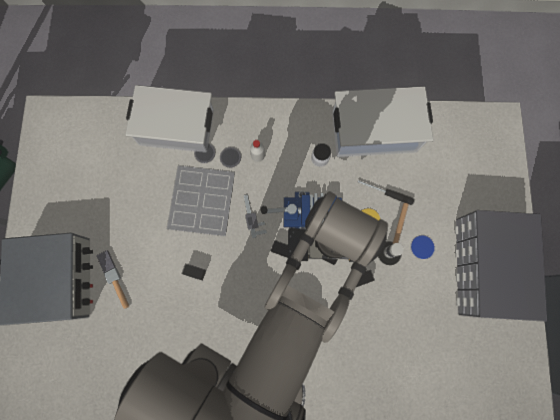

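```bash
python3 - <<'E'
from h import *
c=load('w2'); f=c['frame'][:,:,::-1]
g=f[110:240,150:430].astype(float); g=np.clip(g*4,0,255).astype(np.uint8)
cv2.imwrite('pics/c.png',cv2.resize(g,None,fx=2.8,fy=2.8,interpolation=cv2.INTER_CUBIC))
E
python3 -m crank '[[10,-1,-0.2,0,0,0,1],[10,-1,-0.2,0,0,0,1],[10,-1,-0.2,0,0,0,1],[10,-1,-0.2,0,0,0,1]]'; python3 -c "
from h import *
c=snap('wrist','w3',scale=1.4);rowto(.52,-.13,.36,0)"
```

```text
time: 2.05
tool_pos: [0.5157, -0.1307, 0.3597]
tool_rot: [3.142, 0.001, -0.003]
contact_force: [1.4, 0.1, 0.1]
opening: 0.0915
t 2.1 pos [ 0.5156 -0.1305  0.36  ] yaw -0.16 F [-0.6  0.2 -0.2] op 0.0917
row [ 0.44 -0.05  0.  ] [ 0.   0.  -0.2] dist 0.4
```

View pics/c.png

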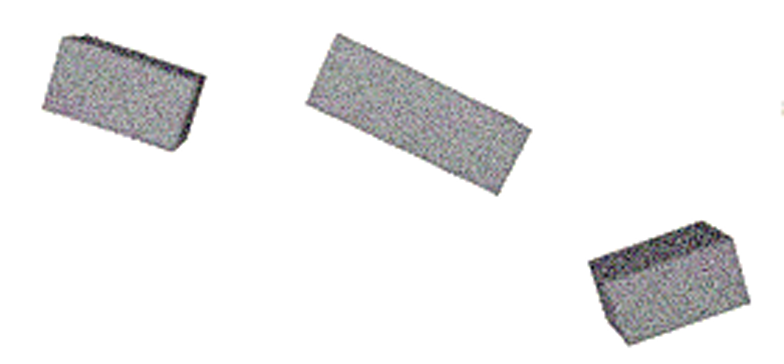

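View pics/w3.png

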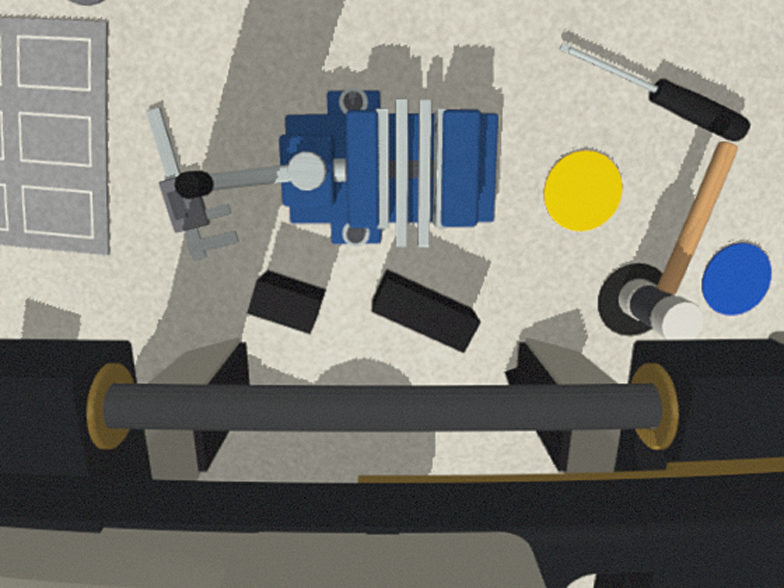

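Run:
```python
from h import *
c=load('w3'); f=c['frame'][:,:,::-1]
cv2.imwrite('pics/d.png',cv2.resize(f[55:185,190:370],None,fx=4.4,fy=4.4,interpolation=cv2.INTER_CUBIC))
c=load('w2')
q=np.array([(338,33),(531,128),(497,195),(306,103)])/2.8+[150,110]
def rect(c,q,z):
    P=ray(c,q,z)[:,:2]; e=(P[1]-P[0]+P[2]-P[3]); print(P.mean(0).round(4),'ang',np.degrees(np.arctan2(e[1],e[0])).round(2),[np.linalg.norm(P[i]-P[i-1]).round(4) for i in range(4)])
rect(c,q,.046)
rect(c,np.array([(50,38),(198,78),(176,150),(43,108)])/2.8+[150,110],.046)
rect(c,np.array([(606,281),(735,238),(750,302),(628,345)])/2.8+[150,110],.046)
```

```text
[ 0.441  -0.1741] ang -115.56 [np.float64(0.0338), np.float64(0.0963), np.float64(0.0338), np.float64(0.0964)]
[ 0.4509 -0.0387] ang -106.61 [np.float64(0.0313), np.float64(0.0678), np.float64(0.034), np.float64(0.0626)]
[ 0.3589 -0.2992] ang -70.21 [np.float64(0.0342), np.float64(0.0633), np.float64(0.0329), np.float64(0.0612)]
```

View pics/d.png

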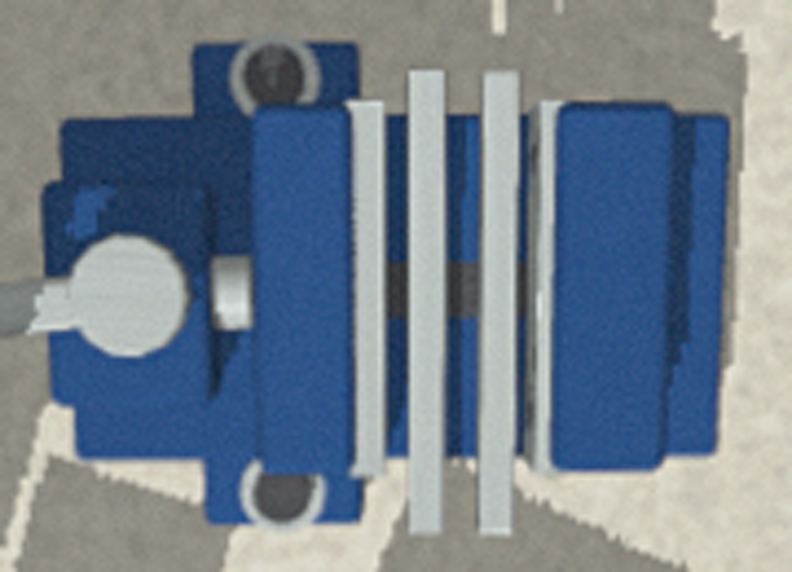

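Run:
```python
from h import *
c=load('w3')
def P(d,z): return ray(c,[np.array(d)/4.4+[190,55]],z)[0][:2].round(4)
print('mov jaw face top',P((384,102),.061),P((382,472),.061))
print('fix jaw face top',P((542,102),.061),P((537,466),.061))
print('fix jaw blue right bits',P((555,104),.061),P((551,468),.061))
print('par1 L',P((409,70),.041),P((410,533),.041),'R',P((445,70),.041),P((441,533),.041))
print('par2 L',P((483,70),.041),P((480,533),.041),'R',P((518,70),.041),P((512,533),.041))
print('pivot',P((129,296),.07), P((129,296),.075),P((129,296),.085))
print('knob',ray(c,[[195/1.4,184/1.4]],.1)[0])
b=[P((47,185),.05)]
print('mov jaw ends',P((300,106),.061),P((300,470),.061))
print('base right',P((727,118),.025),P((716,455),.025))
```

```text
mov jaw face top [ 0.6263 -0.1373] [ 0.5277 -0.1367]
fix jaw face top [ 0.6263 -0.1793] [ 0.5293 -0.18  ]
fix jaw blue right bits [ 0.6258 -0.1828] [ 0.5287 -0.1839]
par1 L [ 0.6367 -0.1445] [ 0.507  -0.1452] R [ 0.6367 -0.1545] [ 0.507  -0.1543]
par2 L [ 0.6367 -0.165 ] [ 0.507  -0.1658] R [ 0.6367 -0.1747] [ 0.507  -0.1752]
pivot [ 0.5763 -0.0692] [ 0.5764 -0.0699] [ 0.5766 -0.0714]
knob [0.56817431 0.01600066 0.1       ]
mov jaw ends [ 0.6254 -0.1151] [ 0.5283 -0.1139]
base right [ 0.6257 -0.2369] [ 0.528  -0.2381]
```

```bash
python3 -c "
from h import *
rowto(.441,-.174,.15,64.4)"
```

```text
t 2.1 pos [ 0.5156 -0.1305  0.36  ] yaw -0.16 F [-0.6  0.2 -0.2] op 0.0917
row [-7.43  4.37 21.01] [ -0.    0.  -64.6] dist 22.7
```

```bash
python3 -m crank '[[-7.4,4.4,5,0,0,-10,1],[-7.4,4.4,10,0,0,-20,1],[-7.4,4.4,15,0,0,-30,1],[-7.4,4.4,18,0,0,-40,1],[-7.4,4.4,20,0,0,-50,1]]'; python3 -c "
from h import *
rowto(.441,-.174,.12,64.4)"
```

```text
time: 2.72
tool_pos: [0.4409, -0.1736, 0.1591]
tool_rot: [-3.141, 0.0, 0.876]
contact_force: [-0.8, 0.1, 0.4]
opening: 0.0918
t 2.725 pos [ 0.4409 -0.1736  0.1591] yaw 50.18 F [-0.8  0.1  0.4] op 0.0918
row [-0.02  0.03  3.91] [ -0.1   0.  -14.2] dist 3.9
```

```bash
python3 -m crank '[[0,0,4,0,0,-10,1],[0,0,4,0,0,-14.3,1],[0,0,4,0,0,-14.3,1],[0,0,4,0,0,-14.3,1]]'; python3 -c "
from h import *
rowto(.441,-.174,.046,64.4)
snap('wrist','w4',scale=1.4)"
```

```text
time: 3.22
tool_pos: [0.4426, -0.1739, 0.1208]
tool_rot: [3.14, 0.0, 1.119]
contact_force: [0.2, 0.2, 0.1]
opening: 0.0919
t 3.225 pos [ 0.4426 -0.1739  0.1208] yaw 64.12 F [0.2 0.2 0.1] op 0.0919
row [-0.08 -0.15  7.48] [ 0.1  0.  -0.3] dist 7.5
```

View pics/w4.png

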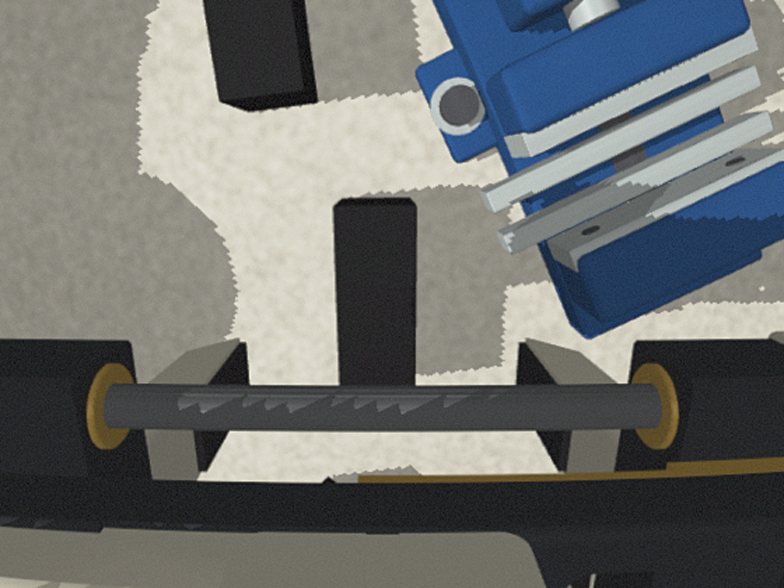

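```bash
python3 -m crank '[[-0.1,-0.1,4,0,0,0,1],[-0.1,-0.1,7.5,0,0,0,1],[-0.1,-0.1,7.5,0,0,0,1],[-0.1,-0.1,7.5,0,0,0,0.3],[-0.1,-0.1,7.5,0,0,0,0.3]]' 30; python3 -m crank '[[0,0,0,0,0,0,0.3],[0,0,0,0,0,0,0.3],[0,0,0,0,0,0,0.3]]' 30; python3 -c "
from h import *
rowto(.441,-.174,.046,64.4)"
```

```text
time: 3.9
tool_pos: [0.4422, -0.1743, 0.0465]
tool_rot: [3.139, 0.0, 1.121]
contact_force: [0.5, 0.0, 0.3]
opening: 0.0762
time: 4.28
tool_pos: [0.4414, -0.1739, 0.0452]
tool_rot: [3.141, 0.0, 1.121]
contact_force: [-0.1, 0.0, -0.4]
opening: 0.0464
t 4.275 pos [ 0.4414 -0.1739  0.0452] yaw 64.25 F [-0.1  0.  -0.4] op 0.0464
row [-0.03 -0.03 -0.08] [ 0.   0.  -0.2] dist 0.1
```

```bash
python3 -m crank '[[0,0,0,0,0,0,0.2],[0,0,0,0,0,0,0.2],[0,0,0,0,0,0,0.2],[0,0,0,0,0,0,0.2]]' 30; python3 -m crank '[[0,0,-6,0,0,0,0.2],[0,0,-11,0,0,0,0.2],[0,0,-11,0,0,0,0.2],[0,0,-11,0,0,0,0.2]]' 30;python3 -c "
from h import *
rowto(.576,-.1585,.155,0.3)"
```

```text
time: 4.78
tool_pos: [0.4411, -0.1737, 0.0449]
tool_rot: [-3.141, 0.0, 1.121]
contact_force: [-1.1, 2.0, 3.2]
opening: 0.0356
time: 5.28
tool_pos: [0.4408, -0.1735, 0.154]
tool_rot: [-3.14, -0.0, 1.121]
contact_force: [-0.2, 0.7, -2.6]
opening: 0.0359
t 5.275 pos [ 0.4408 -0.1735  0.154 ] yaw 64.25 F [-0.2  0.7 -2.6] op 0.0359
row [ 7.23 11.52 -0.11] [-0.1  0.  63.9] dist 13.6
```

```bash
python3 -m crank '[[0,0,-1,0,0,10,0.2],[2,3,-1,0,0,20,0.2],[4,6,-1,0,0,30,0.2],[6,9,-1,0,0,40,0.2],[7.2,11.5,-1,0,0,50,0.2]]' 30;python3 -c "
from h import *
rowto(.576,-.1585,.16,0.3)"
```

```text
time: 5.9
tool_pos: [0.5765, -0.1581, 0.162]
tool_rot: [-3.139, 0.003, 0.244]
contact_force: [-0.3, -0.4, -2.7]
opening: 0.0357
t 5.9 pos [ 0.5765 -0.1581  0.162 ] yaw 13.96 F [-0.3 -0.4 -2.7] op 0.0357
row [-0.06  0.03  0.2 ] [-0.1  0.2 13.7] dist 0.2
```

```bash
python3 -m crank '[[0,0,0,0,0,10,0.2],[0,0,0,0,0,13.7,0.2],[0,0,0,0,0,13.7,0.2],[0,0,0,0,0,13.7,0.2]]' 30;python3 -c "
from h import *
rowto(.576,-.1585,.1,0.3)
snap('wrist','w5',scale=1.4)
c=snap('scene','s5',(180,160,320,280),5)"
```

```text
time: 6.4
tool_pos: [0.5757, -0.1588, 0.1636]
tool_rot: [-3.141, 0.002, 0.011]
contact_force: [-0.9, 0.8, -2.2]
opening: 0.0361
t 6.4 pos [ 0.5757 -0.1588  0.1636] yaw 0.62 F [-0.9  0.8 -2.2] op 0.0361
row [ 0.04 -0.02  6.36] [-0.   0.1  0.3] dist 6.4
```

View pics/w5.png

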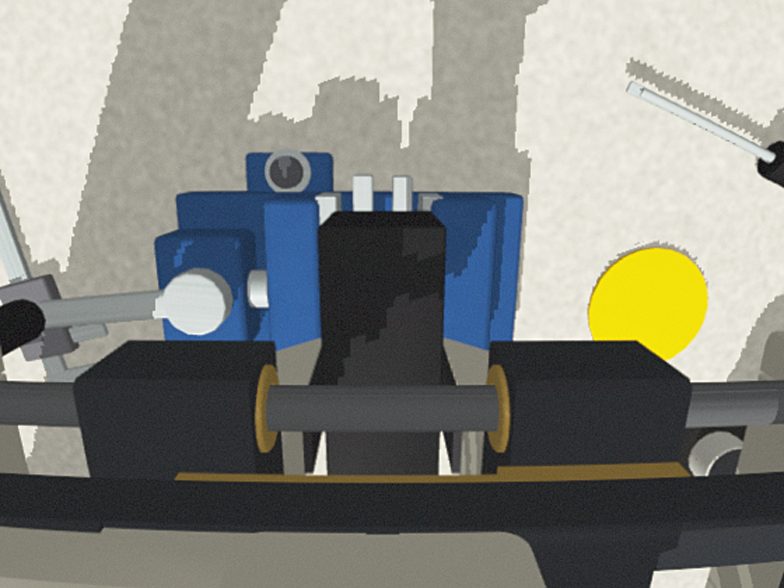

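View pics/s5.png

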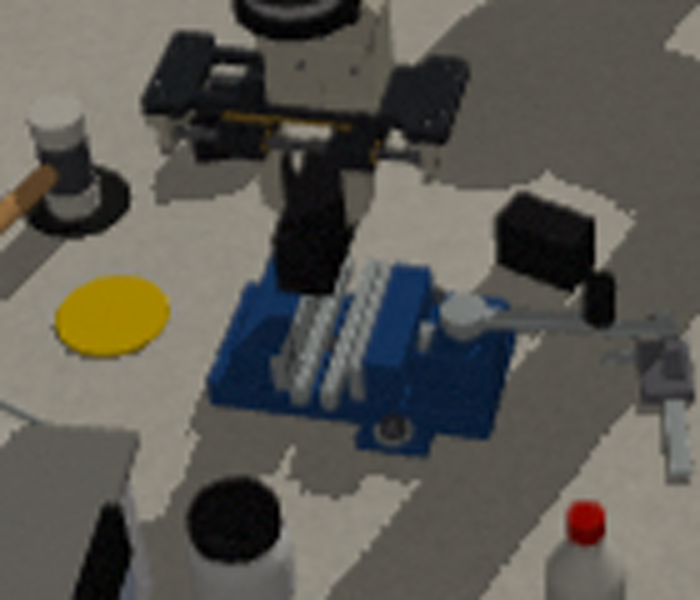

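Run:
```python
from h import *
c=load('w5')
def P(d,z): return ray(c,[np.array(d)/1.4],z)[0][:2].round(4)
f=c['frame'][:,:,::-1]
cv2.imwrite('pics/e.png',cv2.resize(f[100:250,200:340],None,fx=5,fy=4,interpolation=cv2.INTER_CUBIC))
print(P((331,213),.1647),P((436,213),.1647),'par',P((353,177),.041),P((373,177),.041),P((393,178),.041),P((412,178),.041))
```

```text
[ 0.6307 -0.1452] [ 0.631  -0.1741] par [ 0.6363 -0.1443] [ 0.6364 -0.1545] [ 0.636  -0.1648] [ 0.6361 -0.1745]
```

View pics/e.png

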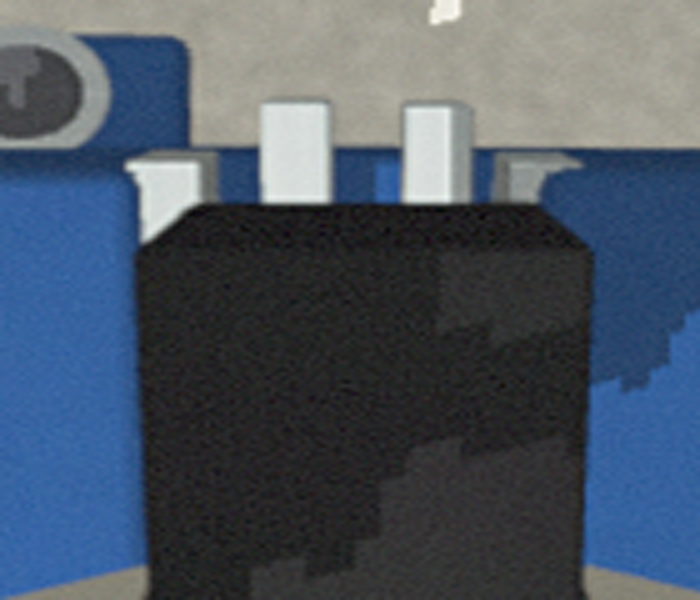

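Run:
```python
from h import *
c=load('w5')
def P(d,z): return ray(c,[np.array(d)/[5,4]+[200,100]],z)[0][:2].round(4)
print('top',P((138,252),.1647),P((592,250),.1647),'bot',P((188,207),.1187),P((540,207),.1187))
print('sides near',P((150,590),.1647),P((583,590),.1647))
print('jaws',P((203,160),.061),P((217,155),.061),P((497,160),.061),P((510,160),.061))
```

```text
top [ 0.6264 -0.1417] [ 0.627  -0.1769] bot [ 0.6261 -0.1412] [ 0.6264 -0.1773]
sides near [ 0.5915 -0.1419] [ 0.5919 -0.1777]
jaws [ 0.628  -0.1376] [ 0.6288 -0.1395] [ 0.6284 -0.1769] [ 0.6284 -0.1787]
```

```bash
python3 -m crank '[[0,-0.1,2,0,0,0.3,0.2],[0,-0.1,5,0,0,0.3,0.2],[0,-0.1,5.5,0,0,0.3,0.2],[0,-0.1,5.5,0,0,0.3,0.2]]' 30;python3 -c "
from h import *
rowto(.576,-.158,.0865,0.3)"
```

```text
time: 7.0
tool_pos: [0.5764, -0.1581, 0.1103]
tool_rot: [3.141, -0.0, 0.005]
contact_force: [-0.3, -0.4, -2.7]
opening: 0.0354
t 7.0 pos [ 0.5764 -0.1581  0.1103] yaw 0.26 F [-0.3 -0.4 -2.7] op 0.0354
row [-0.04 -0.01  2.38] [ 0. -0. -0.] dist 2.4
```

```bash
python3 -m crank '[[0,0,0.5,0,0,0,0.2],[0,0,1,0,0,0,0.2],[0,0,1.2,0,0,0,0.2]]' 30; python3 -m crank '[[0,0,0.3,0,0,0,0.2],[0,0,0.6,0,0,0,0.2],[0,0,0.8,0,0,0,0.2]]' 30
```

```text
time: 7.38
tool_pos: [0.5761, -0.1579, 0.0979]
tool_rot: [3.142, 0.0, 0.004]
contact_force: [-0.5, -0.0, -1.6]
opening: 0.0358
time: 7.75
tool_pos: [0.5761, -0.1579, 0.0897]
tool_rot: [3.142, 0.0, 0.004]
contact_force: [-1.1, -0.8, -2.3]
opening: 0.0357
```

Inside the gap with no side force. Lowering the last few mm.

```bash
python3 -m crank '[[0,0,0.15,0,0,0,0.2],[0,0,0.3,0,0,0,0.2],[0,0,0.3,0,0,0,0.2]]' 30; python3 -m crank '[[0,0,0.1,0,0,0,0.2],[0,0,0.15,0,0,0,0.2]]' 30
```

```text
time: 8.12
tool_pos: [0.5761, -0.1579, 0.0869]
tool_rot: [3.142, 0.0, 0.004]
contact_force: [-0.2, -0.6, -2.7]
opening: 0.036
time: 8.38
tool_pos: [0.5763, -0.158, 0.086]
tool_rot: [3.141, -0.001, 0.004]
contact_force: [-1.7, -0.2, 3.3]
opening: 0.0357
```

```bash
python3 -m crank '[[0,0,0,0,0,0,0.6],[0,0,0,0,0,0,0.6],[0,0,0,0,0,0,0.6]]' 30; python3 -m crank '[[0,0,-3,0,0,0,0.7],[0,0,-8,0,0,0,0.7],[0,0,-12,0,0,0,0.7],[-5,0,-16,0,0,0,0.7],[-8,0,-20,0,0,0,0.7]]'; python3 -c "
from h import *
snap('wrist','w6',scale=1.4)"
```

```text
time: 8.75
tool_pos: [0.5763, -0.158, 0.0855]
tool_rot: [3.141, -0.0, 0.004]
contact_force: [-0.7, 0.6, -0.5]
opening: 0.0544
time: 9.38
tool_pos: [0.4945, -0.158, 0.2864]
tool_rot: [-3.141, 0.001, 0.005]
contact_force: [0.6, -0.4, 0.3]
opening: 0.0639
```

View pics/w6.png

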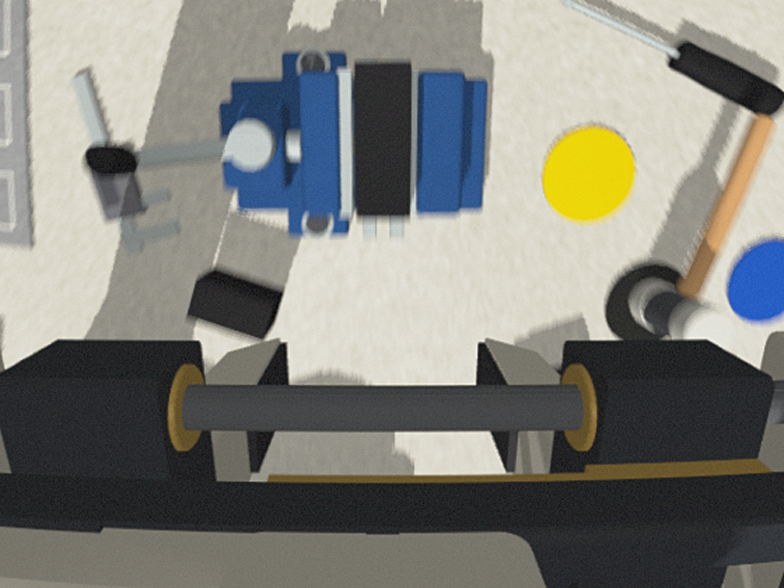

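```bash
python3 -c "
from h import *
rowto(.561,.018,.17,0)"
```

```text
t 9.425 pos [ 0.4937 -0.1587  0.2925] yaw 0.24 F [-0.3 -0.4  4.8] op 0.0644
row [  6.73 -17.69  12.22] [ 0.2 -0.3  0.2] dist 22.5
```

```bash
python3 -m crank '[[3,-6,3,0,0,0,0.7],[6.8,-12,6,0,0,0,0.7],[6.8,-17.7,10,0,0,0,0.7],[6.8,-17.7,12,0,0,0,0.7],[6.8,-17.7,12,0,0,0,0.7]]'; python3 -c "
from h import *
snap('wrist','w7',scale=1.4)
rowto(.561,.018,.095,0)"
```

```text
time: 10.05
tool_pos: [0.5618, 0.0209, 0.1628]
tool_rot: [-3.141, 0.006, 0.007]
contact_force: [-0.1, -0.2, 0.2]
opening: 0.0643
t 10.1 pos [0.563  0.0195 0.1648] yaw 0.35 F [-0.2 -1.1  1.2] op 0.0641
row [-0.18  0.15  6.98] [0.  0.1 0.4] dist 7.0
```

View pics/w7.png

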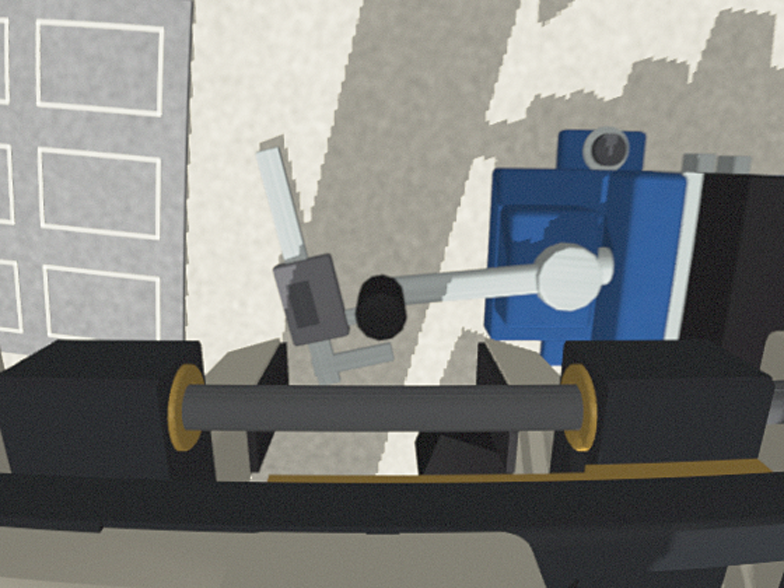

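Run:
```python
from h import *
c=load('w7')
P=lambda d,z: ray(c,[np.array(d)/1.4],z)[0][:2].round(4)
print(P((382,314),.106),P((570,276),.078))
rowto(.5635,.0185,.095,0)
```

```text
[0.5695 0.0199] [ 0.5796 -0.0673]
t 10.1 pos [0.563  0.0195 0.1648] yaw 0.35 F [-0.2 -1.1  1.2] op 0.0641
row [0.07 0.1  6.98] [0.  0.1 0.4] dist 7.0
```

```bash
python3 -m crank '[[0.2,0.1,4,0,0,0.4,0.7],[0.2,0.1,7,0,0,0.4,0.7],[0.2,0.1,7,0,0,0.4,0.7]]'; python3 -m crank '[[0,0,0,0,0,0,0],[0,0,0,0,0,0,0],[0,0,0,0,0,0,0],[0,0,0,0,0,0,0],[0,0,0,0,0,0,0]]' 25; python3 -c "
from h import *
rowto(.5635,.0185,.095,0)
c=snap('wrist','w8',(150,100,450,300),2.6)"
```

```text
time: 10.48
tool_pos: [0.565, 0.0166, 0.0953]
tool_rot: [3.141, 0.002, -0.004]
contact_force: [0.1, -0.3, 0.2]
opening: 0.0641
time: 11.1
tool_pos: [0.5656, 0.0215, 0.0961]
tool_rot: [-3.136, -0.001, -0.004]
contact_force: [-0.1, 13.9, 3.6]
opening: 0.0215
t 11.1 pos [0.5656 0.0215 0.0961] yaw -0.21 F [-0.1 13.9  3.6] op 0.0215
row [-0.21  0.3   0.1 ] [-0.3 -0.1 -0.2] dist 0.4
```

View pics/w8.png

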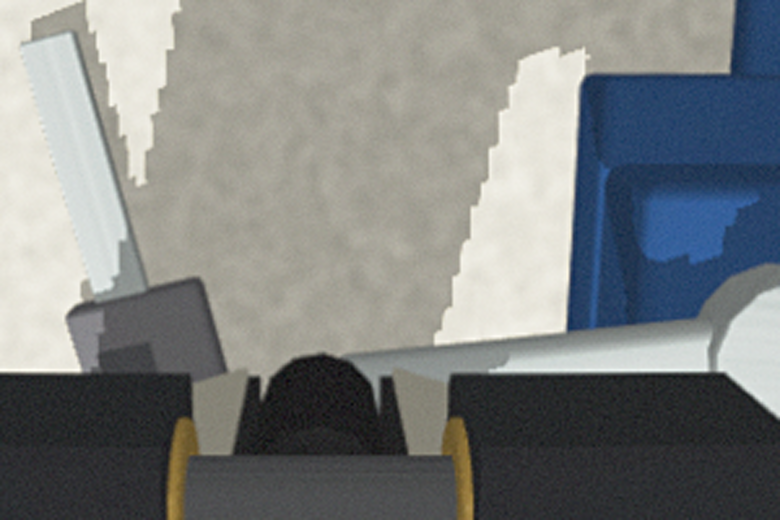

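```bash
python3 -m crank '[[0.1,-0.5,0,0,0,0,0],[1.6,-0.6,0,0,0,0,0],[3.2,-0.4,0,0,0,0,0],[4.7,0.1,0,0,0,0,0],[6.1,0.8,0,0,0,0,0]]' 30; python3 -c "
from h import *
rowto(.6257,.0088,.095,0)"
```

```text
time: 11.78
tool_pos: [0.6247, 0.0078, 0.0958]
tool_rot: [3.138, 0.005, -0.002]
contact_force: [-12.4, -8.5, 10.9]
opening: 0.0211
t 11.775 pos [0.6247 0.0078 0.0958] yaw -0.13 F [-12.4  -8.5  10.9] op 0.0211
row [ 0.1  -0.1   0.08] [ 0.2  0.3 -0.1] dist 0.2
```

```bash
python3 -m crank '[[1.1,1.1,-0.1,0,0,0,0],[2.1,2.2,-0.1,0,0,0,0],[3.0,3.5,-0.1,0,0,0,0],[3.6,4.9,-0.1,0,0,0,0],[3.9,6.4,-0.1,0,0,0,0]]' 30; python3 -c "
from h import *
rowto(.6651,-.0553,.095,0)"
```

```text
time: 12.4
tool_pos: [0.6638, -0.053, 0.096]
tool_rot: [-3.139, 0.004, -0.002]
contact_force: [-7.2, 5.6, 3.3]
opening: 0.0215
t 12.4 pos [ 0.6638 -0.053   0.096 ] yaw -0.12 F [-7.2  5.6  3.3] op 0.0215
row [0.13 0.23 0.1 ] [-0.1  0.3 -0.1] dist 0.3
```

```bash
python3 -m crank '[[0,1,0,0,0,0,0],[0,2,0,0,0,0,0],[-0.1,2.8,0,0,0,0,0],[-0.2,3.3,0,0,0,0,0],[-0.2,3.5,0,0,0,0,0]]' 30; python3 -c "
from h import *
rowto(.664,-.0858,.095,0)"
```

```text
time: 13.02
tool_pos: [0.6637, -0.0819, 0.0961]
tool_rot: [-3.131, -0.0, -0.002]
contact_force: [4.2, 30.0, 0.8]
opening: 0.0206
t 13.025 pos [ 0.6637 -0.0819  0.0961] yaw -0.09 F [ 4.2 30.   0.8] op 0.0206
row [0.03 0.39 0.1 ] [-0.6 -0.  -0.1] dist 0.4
```

```bash
python3 -m crank '[[0,0,0,0,0,0,0],[0,-0.3,0,0,0,0,0.5],[0,-0.3,0,0,0,0,0.5],[0,-0.3,0,0,0,0,0.5],[0,-0.3,-5,0,0,0,0.5]]' 30; python3 -m crank '[[0,0,-5,0,0,0,0.5],[-4,0,-10,0,0,0,0.8],[-8,0,-15,0,0,0,1],[-12,2,-17,0,0,0,1],[-12,2,-17,0,0,0,1]]'; python3 -m crank '[[0,0,0,0,0,0,1],[0,0,0,0,0,0,1]]'; python3 -c "
from h import *
snap('wrist','w9',scale=1.4);rowto(.664,-.0858,.095,0)"
```

```text
time: 13.65
tool_pos: [0.6607, -0.0866, 0.1426]
tool_rot: [-3.14, 0.009, -0.004]
contact_force: [0.5, 0.0, -0.2]
opening: 0.0456
time: 14.28
tool_pos: [0.5418, -0.1077, 0.3198]
tool_rot: [3.139, -0.005, -0.005]
contact_force: [-0.6, 0.2, 0.8]
opening: 0.0813
time: 14.52
tool_pos: [0.5434, -0.1058, 0.3152]
tool_rot: [-3.141, 0.002, -0.002]
contact_force: [-0.3, -0.6, 0.0]
opening: 0.0918
t 14.575 pos [ 0.5435 -0.1057  0.3151] yaw -0.13 F [ 0.6 -0.3 -0.1] op 0.0918
row [12.09 -2.   21.99] [-0.   0.1 -0.1] dist 25.2
```

View pics/w9.png

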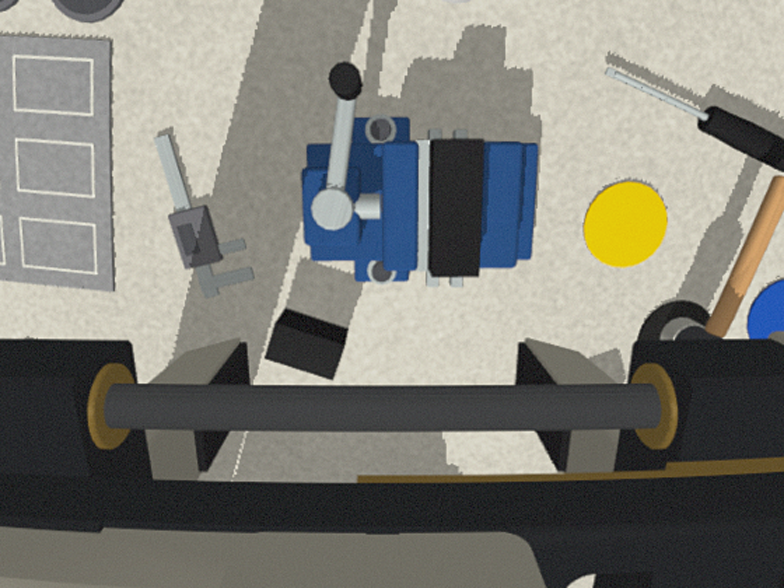

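Run:
```python
from h import *
c=load('w9')
P=lambda d,z: ray(c,[np.array(d)/1.4],z)[0][:2].round(4)
a=P((346,76),.106);b=P((332,210),.078);print(a,b,np.degrees(np.arctan2(*(a-b)[::-1])))
print('blank top',P((434,138),.09),P((484,139),.09),P((476,276),.09),P((430,276),.09))
print('jaws z61: mov',P((429,143),.065),P((428,272),.065),'fix',P((487,141),.061),P((481,268),.061))
```

```text
[ 0.6668 -0.0835] [ 0.5764 -0.0695] -8.80330564072937
blank top [ 0.6278 -0.1435] [ 0.6273 -0.1788] [ 0.5282 -0.1771] [ 0.5283 -0.1426]
jaws z61: mov [ 0.6252 -0.1423] [ 0.5258 -0.1434] fix [ 0.627  -0.1869] [ 0.5281 -0.1865]
```

```bash
python3 -m crank '[[-5,7,-2,0,0,0,1],[-10,14,-2,0,0,0,1],[-14,21,-2,0,0,0,1],[-16,27,-2,0,0,0,1],[-16,27,-2,0,0,0,1]]'; python3 -m crank '[[0,0,0,0,0,0,1],[0,0,0,0,0,0,1],[0,0,0,0,0,0,1]]'; python3 -c "
from h import *
snap('wrist','w10',scale=1.4);rowto(.445,-.395,.2,72)"
```

```text
time: 15.2
tool_pos: [0.3836, -0.3734, 0.3358]
tool_rot: [-3.141, 0.0, -0.002]
contact_force: [1.4, 0.7, 0.5]
opening: 0.0918
time: 15.58
tool_pos: [0.3851, -0.3706, 0.3362]
tool_rot: [-3.141, 0.0, -0.001]
contact_force: [-0.3, 0.5, -0.5]
opening: 0.0919
t 15.625 pos [ 0.3851 -0.3706  0.3364] yaw -0.02 F [-0.5  0.6  0.2] op 0.0914
row [ 5.99  2.44 13.64] [ -0.  -0. -72.] dist 15.1
```

View pics/w10.png

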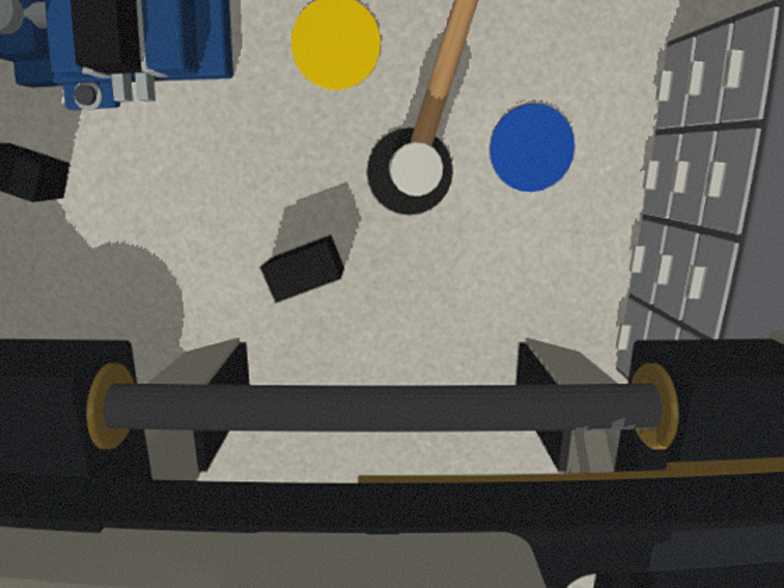

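Run:
```python
from h import *
c=load('w10')
P=lambda d,z: ray(c,[np.array(d)/1.4],z)[0][:2].round(4)
print('head',P((416,168),.092),'pad',P((410,170),.004),'handle pts',P((425,135),.048),P((465,5),.048))
q=[(263,268),(331,237),(344,268),(276,302)]
p=np.array([P(d,.046) for d in q]);print(p,p.mean(0))
```

```text
head [ 0.4489 -0.3971] pad [ 0.4459 -0.3974] handle pts [ 0.4749 -0.407 ] [ 0.5752 -0.4372]
[[ 0.3629 -0.2668]
 [ 0.3901 -0.3275]
 [ 0.3627 -0.3382]
 [ 0.3317 -0.2766]] [ 0.36185  -0.302275]
```

```bash
python3 -m crank '[[2,1,3,0,0,-10,1],[4,2.6,6,0,0,-20,1],[6.3,2.6,10,0,0,-30,1],[6.3,2.6,14,0,0,-40,1],[6.3,2.6,16,0,0,-50,1]]'; python3 -m crank '[[0,0,0,0,0,-10,1],[0,0,0,0,0,-20,1],[0,0,0,0,0,-23,1],[0,0,0,0,0,-23,1]]'; python3 -c "
from h import *
snap('wrist','w11',scale=1.4);rowto(.4475,-.397,.085,73.2)"
```

```text
time: 16.25
tool_pos: [0.4475, -0.3959, 0.174]
tool_rot: [-3.138, -0.001, 0.878]
contact_force: [0.4, 0.4, -0.3]
opening: 0.0913
time: 16.75
tool_pos: [0.4479, -0.397, 0.1766]
tool_rot: [3.141, 0.0, 1.273]
contact_force: [-0.9, 0.1, 0.2]
opening: 0.0917
t 16.8 pos [ 0.4478 -0.3972  0.1766] yaw 72.87 F [ 0.  -0.4 -0.3] op 0.0918
row [ 0.01 -0.03  9.16] [ 0.   0.  -0.3] dist 9.2
```

View pics/w11.png

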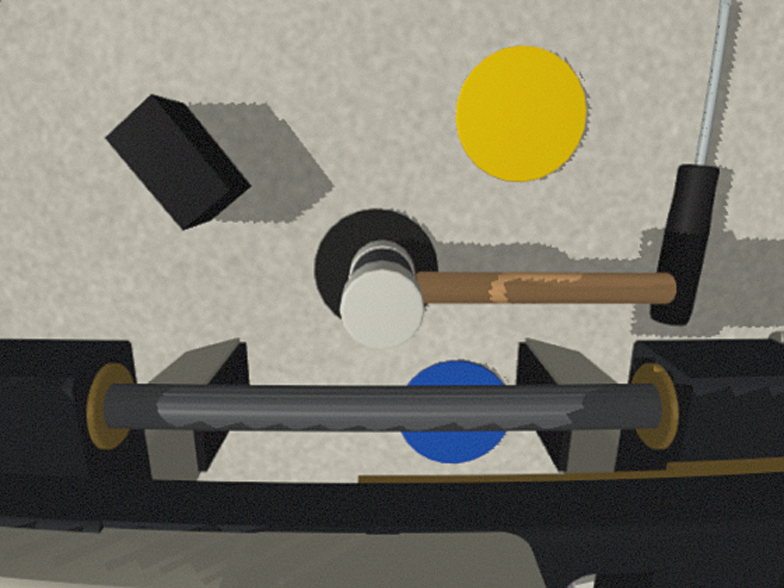

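Run:
```python
from h import *
c=load('w11')
print(ray(c,[[382/1.4,306/1.4]],.092)[0],ray(c,[[377/1.4,269/1.4]],.004)[0])
a,b=ray(c,[[420/1.4,286/1.4],[670/1.4,288/1.4]],.048)[:,:2];print(np.degrees(np.arctan2(*(b-a)[::-1])))
```

```text
[ 0.44928513 -0.39541374  0.092     ] [ 0.44588375 -0.39570686  0.004     ]
-17.534300757388408
```

```bash
python3 -m crank '[[0,0,4,0,0,0,1],[0,0,8,0,0,0,1],[0,0,9.2,0,0,0,1],[0,0,9.2,0,0,0,0.6],[0,0,9.2,0,0,0,0.5]]' 40; python3 -m crank '[[0,0,0,0,0,0,0.2],[0,0,0,0,0,0,0.2],[0,0,0,0,0,0,0.2],[0,0,0,0,0,0,0.2],[0,0,0,0,0,0,0.2]]' 50;  python3 -c "
from h import *
rowto(.4475,-.397,.085,73.2)"
```

```text
time: 17.42
tool_pos: [0.4479, -0.3987, 0.0861]
tool_rot: [3.139, 0.002, 1.271]
contact_force: [0.8, -0.5, 0.7]
opening: 0.0761
time: 18.05
tool_pos: [0.4472, -0.3981, 0.0846]
tool_rot: [3.141, 0.0, 1.271]
contact_force: [0.6, 0.2, 1.3]
opening: 0.0391
t 18.05 pos [ 0.4472 -0.3981  0.0846] yaw 72.85 F [0.6 0.2 1.3] op 0.0391
row [ 0.11 -0.01 -0.04] [ 0.   0.  -0.3] dist 0.1
```

```bash
python3 -m crank '[[0,0,0,0,0,0,0.2],[0,0,-3,0,0,0,0.2],[0,0,-8,0,0,0,0.2],[0,0,-14,0,0,0,0.2],[0,0,-14,0,0,0,0.2]]' 50; python3 -c "
from h import *
rowto(.578,-.1605,.225,72.85);snap('scene','s12',(150,140,330,290),4)"
```

```text
time: 18.68
tool_pos: [0.4484, -0.3995, 0.2292]
tool_rot: [3.134, 0.005, 1.272]
contact_force: [-0.3, 0.6, -3.8]
opening: 0.0392
t 18.675 pos [ 0.4484 -0.3995  0.2292] yaw 72.85 F [-0.3  0.6 -3.8] op 0.0392
row [26.66  5.33  0.32] [0.4 0.3 0. ] dist 27.2
```

View pics/s12.png

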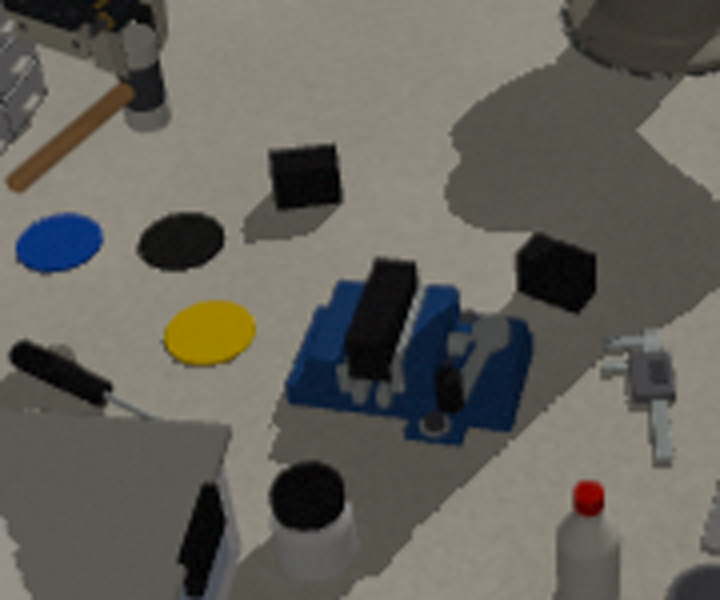

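```bash
python3 -m crank '[[6,1.2,0,0,0,0,0.2],[12,2.4,0,0,0,0,0.2],[18,3.6,0,0,0,0,0.2],[24,4.8,0,0,0,0,0.2],[26.6,5.3,0,0,0,0,0.2]]' 50;python3 -m crank '[[0,0,0,0,0,0,0.2],[0,0,0,0,0,0,0.2]]' 50; python3 -c "
from h import *
rowto(.578,-.1605,.18,72.85);snap('wrist','w12',scale=1.4)"
```

```text
time: 19.35
tool_pos: [0.576, -0.1556, 0.2212]
tool_rot: [-3.136, -0.001, 1.275]
contact_force: [-0.4, -0.9, -3.4]
opening: 0.0391
time: 19.6
tool_pos: [0.5751, -0.1597, 0.2225]
tool_rot: [-3.138, 0.0, 1.271]
contact_force: [-0.1, -0.4, -3.8]
opening: 0.039
t 19.6 pos [ 0.5751 -0.1597  0.2225] yaw 72.84 F [-0.1 -0.4 -3.8] op 0.039
row [0.01 0.31 4.25] [-0.2  0.  -0. ] dist 4.3
```

View pics/w12.png

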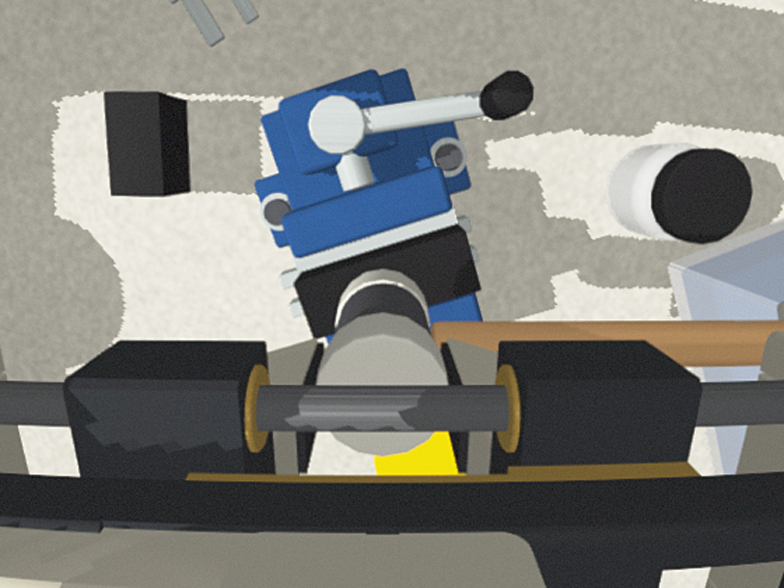

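```bash
python3 -m crank '[[0,0.3,2,0,0,0,0.2],[0,0.3,4,0,0,0,0.2],[0,0.3,4.3,0,0,0,0.2],[0,0.3,4.3,0,0,0,0.2]]' 60; python3 -m crank '[[0,0,0.2,0,0,0,0.2],[0,0,0.4,0,0,0,0.2],[0,0,0.6,0,0,0,0.2]]' 60;python3 -m crank '[[0,0,0.1,0,0,0,0.2],[0,0,0.2,0,0,0,0.2]]' 60
```

```text
time: 20.15
tool_pos: [0.5789, -0.1611, 0.1816]
tool_rot: [3.142, 0.0, 1.27]
contact_force: [1.6, 0.8, -4.1]
opening: 0.0392
time: 20.52
tool_pos: [0.5791, -0.1603, 0.1756]
tool_rot: [3.141, 0.0, 1.272]
contact_force: [-0.2, 0.6, -3.3]
opening: 0.0393
time: 20.78
tool_pos: [0.5791, -0.1603, 0.1734]
tool_rot: [3.142, 0.0, 1.272]
contact_force: [-0.5, 0.7, -3.8]
opening: 0.0388
```

```bash
for i in 1 2 3; do python3 -m crank '[[0,0,0.1,0,0,0,0.2],[0,0,0.2,0,0,0,0.2]]' 60 | grep -E 'pos|force'; done
```

```text
tool_pos: [0.579, -0.1603, 0.1714]
contact_force: [-1.6, -0.4, -2.5]
tool_pos: [0.5792, -0.1603, 0.1711]
contact_force: [-3.9, 2.2, 12.6]
tool_pos: [0.5793, -0.1603, 0.17]
contact_force: [-3.6, 2.3, 12.1]
```

```bash
for i in 1 2; do python3 -m crank '[[0,0,0.1,0,0,0,0.2],[0,0,0.2,0,0,0,0.2]]' 60 | grep -E 'pos|force'; done
```

```text
tool_pos: [0.5795, -0.1603, 0.1682]
contact_force: [-3.6, 2.0, 13.8]
tool_pos: [0.5797, -0.1603, 0.1674]
contact_force: [-6.9, 3.4, 25.4]
```

```bash
for i in 1 2; do python3 -m crank '[[0,0,0.1,0,0,0,0.2],[0,0,0.1,0,0,0,0.2]]' 60 | grep -E 'pos|force'; done
```

```text
tool_pos: [0.5797, -0.1602, 0.1675]
contact_force: [-7.1, 3.8, 25.3]
tool_pos: [0.5797, -0.1602, 0.1674]
contact_force: [-9.6, 4.0, 32.0]
```

```bash
python3 -m crank '[[0,0,-1,0,0,0,0.2],[0,0,-6,0,0,0,0.2],[0,0,-7,0,0,0,0.2],[0,0,-7,0,0,0,0.2]]' 50; python3 -m crank '[[-6,0,0,0,0,0,0.2],[-12,-1,0,0,0,0,0.2],[-12,-1,0,0,0,0,0.2],[-12,-1,0,0,0,0,0.2]]' 50; python3 -c "
from h import *
snap('wrist','w13',scale=1.4);rowto(.578,-.1605,.18,72.85);snap('scene','s13',(200,170,320,270),6)"
```

```text
time: 23.02
tool_pos: [0.579, -0.1603, 0.231]
tool_rot: [3.141, 0.0, 1.271]
contact_force: [-0.2, 0.3, -4.0]
opening: 0.0389
time: 23.52
tool_pos: [0.5335, -0.2716, 0.2294]
tool_rot: [-3.138, -0.002, 1.27]
contact_force: [-0.1, 0.5, -3.4]
opening: 0.0391
t 23.575 pos [ 0.5339 -0.2711  0.2299] yaw 72.87 F [-0.2  0.1 -3.4] op 0.0392
row [11.86  0.97  5.  ] [-0.1 -0.1  0. ] dist 12.9
```

View pics/w13.png

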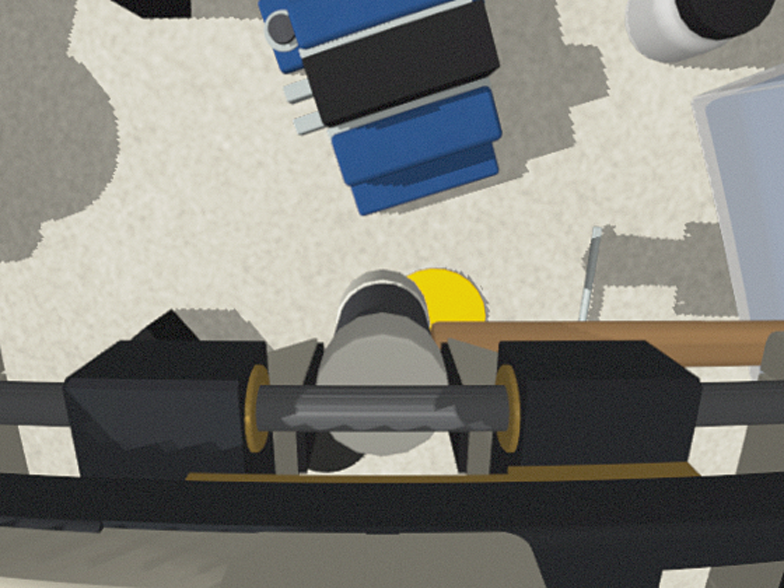

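View pics/s13.png

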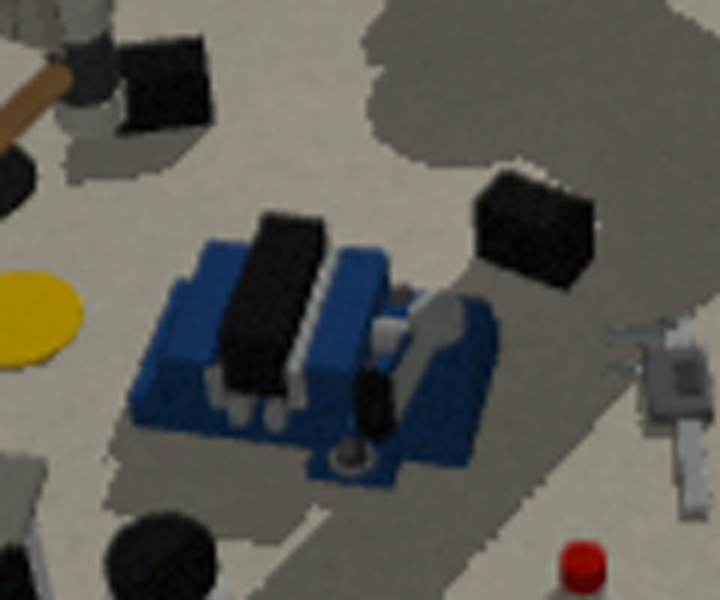

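```bash
python3 -c "
from h import *
rowto(.4472,-.3981,.16,72.85)"
```

```text
t 23.625 pos [ 0.5343 -0.2708  0.2303] yaw 72.92 F [ 0.2 -0.4 -3.1] op 0.0392
row [-14.73  -4.57   7.02] [-0.1 -0.1  0.1] dist 16.9
```

```bash
python3 -m crank '[[-5,-1.5,0,0,0,0,0.2],[-10,-3,0,0,0,0,0.2],[-14.7,-4.6,2,0,0,0,0.2],[-14.7,-4.6,6,0,0,0,0.2],[-14.7,-4.6,7,0,0,0,0.2]]' 50;python3 -m crank '[[0,0,0,0,0,0,0.2],[0,0,0,0,0,0,0.2]]' 50; python3 -c "
from h import *
rowto(.4472,-.3981,.09,72.85)"
```

```text
time: 24.25
tool_pos: [0.4462, -0.397, 0.1586]
tool_rot: [-3.137, -0.003, 1.272]
contact_force: [-0.2, 0.5, -3.2]
opening: 0.0392
time: 24.5
tool_pos: [0.4481, -0.3988, 0.1631]
tool_rot: [3.139, 0.002, 1.273]
contact_force: [-0.7, 0.2, -4.5]
opening: 0.0393
t 24.5 pos [ 0.4481 -0.3988  0.1631] yaw 72.95 F [-0.7  0.2 -4.5] op 0.0393
row [ 0.05 -0.13  7.31] [0.1 0.1 0.1] dist 7.3
```

```bash
python3 -m crank '[[0,-0.1,4,0,0,0,0.2],[0,-0.1,7,0,0,0,0.2],[0,-0.1,7.3,0,0,0,0.2],[0,-0.1,7.3,0,0,0,0.2]]' 50;python3 -m crank '[[0,0,0.15,0,0,0,0.2],[0,0,0.3,0,0,0,0.2]]' 50; python3 -m crank '[[0,0,0.1,0,0,0,0.2],[0,0,0.2,0,0,0,0.2]]' 50
```

```text
time: 25.0
tool_pos: [0.4468, -0.3992, 0.0901]
tool_rot: [3.139, 0.002, 1.272]
contact_force: [0.3, -0.6, -3.3]
opening: 0.0393
time: 25.25
tool_pos: [0.4463, -0.3991, 0.0866]
tool_rot: [3.14, 0.001, 1.271]
contact_force: [0.1, 0.1, -3.5]
opening: 0.0396
time: 25.5
tool_pos: [0.446, -0.3989, 0.0846]
tool_rot: [3.141, 0.001, 1.272]
contact_force: [-2.1, 3.2, 9.6]
opening: 0.0389
```

```bash
python3 -m crank '[[0,0,-0.1,0,0,0,0.2],[0,0,-0.1,0,0,0,0.6],[0,0,-0.1,0,0,0,0.9],[0,0,-0.1,0,0,0,0.9],[0,0,-0.1,0,0,0,0.9]]' 50;python3 -m crank '[[0,0,-2,0,0,0,0.9],[0,0,-5,0,0,0,0.9],[0,0,-9,0,0,0,0.9],[0,0,-15,0,0,0,0.9],[0,0,-18,0,0,0,0.9]]'; python3 -c "
from h import *
snap('wrist','w14',scale=1.4);rowto(.362,-.302,.2,-70)"
```

```text
time: 26.12
tool_pos: [0.4459, -0.3987, 0.0845]
tool_rot: [3.141, 0.0, 1.271]
contact_force: [-0.3, 0.2, 0.6]
opening: 0.0745
time: 26.75
tool_pos: [0.4464, -0.3992, 0.2682]
tool_rot: [3.137, 0.003, 1.272]
contact_force: [0.8, -0.6, -0.9]
opening: 0.0823
t 26.8 pos [ 0.4471 -0.4     0.2714] yaw 72.85 F [ 1.2 -1.4  3.3] op 0.0824
row [  6.89 -11.08   7.01] [  0.6  -0.5 142.9] dist 14.8
```

View pics/w14.png

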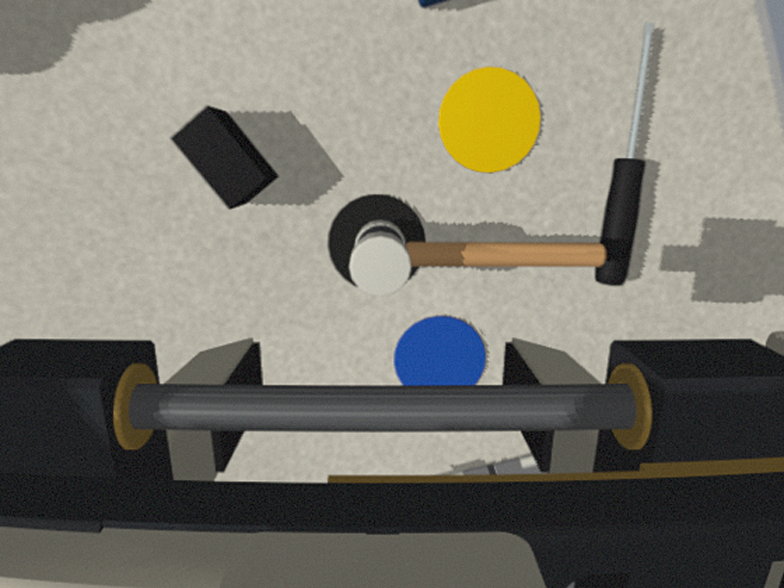

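Run:
```python
from h import *
c=load('w14')
P=lambda d,z: ray(c,[np.array(d)/1.4],z)[0][:2].round(4)
p=np.array([P(d,.046) for d in [(174,138),(209,107),(277,177),(231,208)]]);print(p)
# top face: side face visible on lower right? 
f=c['frame'][:,:,::-1]
cv2.imwrite('pics/f.png',cv2.resize(np.clip(f[60:160,110:210].astype(float)*3,0,255).astype(np.uint8),None,fx=6,fy=6,interpolation=cv2.INTER_CUBIC))
rowto(.36,-.302,.15,114)
```

```text
[[ 0.3331 -0.2761]
 [ 0.3645 -0.2645]
 [ 0.3936 -0.324 ]
 [ 0.3543 -0.3345]]
t 26.8 pos [ 0.4471 -0.4     0.2714] yaw 72.85 F [ 1.2 -1.4  3.3] op 0.0824
row [  6.86 -11.31  12.01] [  0.4   0.5 -41.1] dist 17.9
```

View pics/f.png

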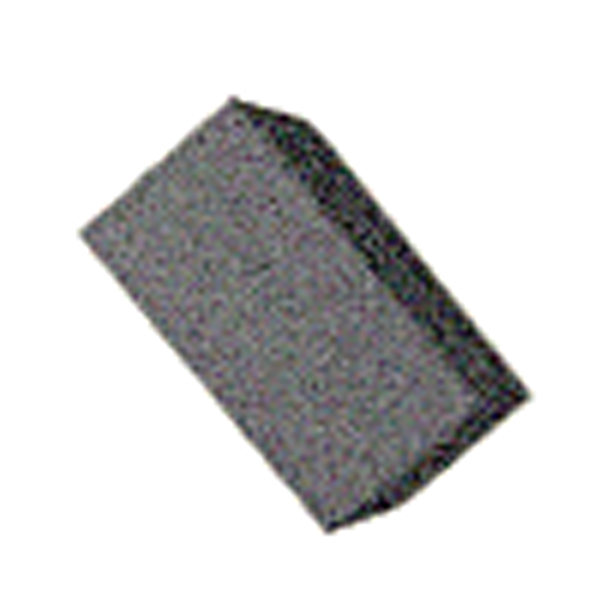

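Run:
```python
from h import *
c=load('w14')
p=ray(c,np.array([(80,233),(235,98),(472,395),(325,530)])/6+[110,60],.046)[:,:2]
e=p[2]-p[1]+p[3]-p[0];print(p,p.mean(0),np.degrees(np.arctan2(e[1],e[0])),np.linalg.norm(e)/2)
rowto(*p.mean(0),.13,np.degrees(np.arctan2(e[1],e[0]))+180)
```

```text
[[ 0.33209392 -0.27602234]
 [ 0.36444201 -0.26433074]
 [ 0.38509474 -0.3206915 ]
 [ 0.35361364 -0.33403017]] [ 0.35881108 -0.29876869] -69.75897809367912 0.06094811594051348
t 26.8 pos [ 0.4471 -0.4     0.2714] yaw 72.85 F [ 1.2 -1.4  3.3] op 0.0824
row [  7.14 -11.53  14.01] [  0.4   0.5 -37.4] dist 19.5
```

```bash
python3 -m crank '[[2,-4,3,0,0,-10,1],[5,-8,7,0,0,-20,1],[7.1,-11.5,11,0,0,-30,1],[7.1,-11.5,14,0,0,-37.3,1],[7.1,-11.5,14,0,0,-37.3,1]]'; python3 -m crank '[[0,0,0,0,0,0,1]]'; python3 -c "
from h import *
snap('wrist','w15',scale=1.4);rowto(.3588,-.299,.045,110.2)"
```

```text
time: 27.42
tool_pos: [0.356, -0.2959, 0.1232]
tool_rot: [-3.14, -0.003, 1.921]
contact_force: [0.3, 0.0, 0.9]
opening: 0.0919
time: 27.55
tool_pos: [0.3577, -0.2978, 0.1254]
tool_rot: [3.141, 0.002, 1.92]
contact_force: [0.0, -1.0, -0.7]
opening: 0.0915
t 27.6 pos [ 0.3578 -0.298   0.1256] yaw 110.03 F [-0.5  0.3  0.6] op 0.0919
row [-0.11  0.05  8.07] [ 0.1  0.1 -0.2] dist 8.1
```

View pics/w15.png

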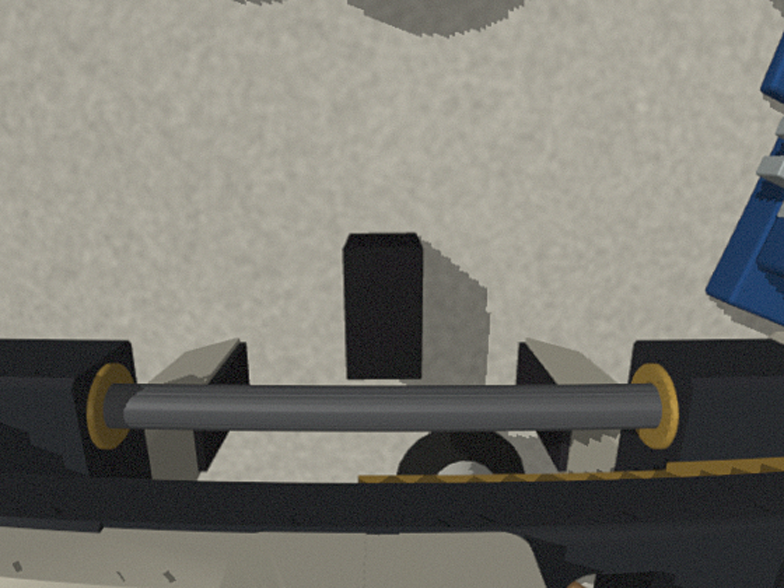

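Run:
```python
from h import *
c=load('w15')
p=ray(c,np.array([(345,249),(422,247),(422,378),(347,378)])/1.4,.046)[:,:2]
print(p.mean(0), np.degrees(np.arctan2(*(p[0]-p[3])[::-1])),np.degrees(np.arctan2(*(p[1]-p[2])[::-1])))
print(proj(c,robot.observe()['tool_pos'])*1.4)
rowto(*p.mean(0),.04,111)
```

```text
[ 0.3593187  -0.29884994] 109.74179274925777 111.18909736131809
[[381.43795483 389.93453479]]
t 27.6 pos [ 0.3578 -0.298   0.1256] yaw 110.03 F [-0.5  0.3  0.6] op 0.0919
row [-0.11  0.11  8.57] [ 0.1  0.1 -1. ] dist 8.6
```

```bash
python3 -m crank '[[-0.1,0.1,4,0,0,-0.5,1],[-0.1,0.1,8,0,0,-0.5,1],[-0.1,0.1,9.1,0,0,-0.5,1],[-0.1,0.1,9.1,0,0,-0.5,0.6],[-0.1,0.1,9.1,0,0,-0.5,0.2]]' 30; python3 -m crank '[[0,0,0,0,0,0,0.2],[0,0,0,0,0,0,0.2],[0,0,0,0,0,0,0.2],[0,0,0,0,0,0,0.2],[0,0,0,0,0,0,0.2]]' 30; python3 -m crank '[[0,0,0,0,0,0,0.2],[0,0,-5,0,0,0,0.2],[0,0,-11,0,0,0,0.2],[0,0,-15,0,0,0,0.2],[0,0,-15,0,0,0,0.2]]' 30;python3 -c "
from h import *
rowto(.52,.1,.19,84)"
```

```text
time: 28.22
tool_pos: [0.359, -0.2984, 0.0349]
tool_rot: [3.141, 0.003, 1.931]
contact_force: [0.8, 0.1, -0.5]
opening: 0.0764
time: 28.85
tool_pos: [0.3582, -0.2975, 0.0335]
tool_rot: [-3.142, 0.0, 1.931]
contact_force: [0.1, 0.0, 1.1]
opening: 0.0362
time: 29.48
tool_pos: [0.3592, -0.2986, 0.1861]
tool_rot: [3.139, 0.006, 1.931]
contact_force: [-0.3, 0.5, -2.5]
opening: 0.0358
t 29.475 pos [ 0.3592 -0.2986  0.1861] yaw 110.66 F [-0.3  0.5 -2.5] op 0.0358
row [31.62 29.11 -0.52] [ 0.2  0.3 26.7] dist 43.0
```

```bash
python3 -c "
from h import *
rowto(.60,.1,.32,84)"; python3 -m crank '[[6,6,-4,0,0,6,0.2],[12,12,-8,0,0,12,0.2],[18,18,-12,0,0,20,0.2],[24,24,-13,0,0,26,0.2],[28,30,-13,0,0,26.7,0.2]]' 30; python3 -c "
from h import *
rowto(.60,.1,.32,84)"
```

```text
t 29.475 pos [ 0.3592 -0.2986  0.1861] yaw 110.66 F [-0.3  0.5 -2.5] op 0.0358
row [ 28.72  36.62 -13.49] [ 0.2  0.3 26.7] dist 48.5
time: 30.1
tool_pos: [0.4827, -0.0326, 0.2913]
tool_rot: [-3.14, 0.0, 1.463]
contact_force: [1.8, -1.0, -0.8]
opening: 0.0356
t 30.1 pos [ 0.4827 -0.0326  0.2913] yaw 83.85 F [ 1.8 -1.  -0.8] op 0.0356
row [14.44 10.24 -2.89] [-0.1  0.  -0.1] dist 17.9
```

```bash
python3 -m crank '[[7,5,-2.5,0,0,0,0.2],[14,10,-2.5,0,0,0,0.2],[14,10,-2.5,0,0,0,0.2],[14,10,-2.5,0,0,0,0.2],[14,10,-2.5,0,0,0,0.2]]' 30;python3 -m crank '[[0,0,0,0,0,0,0.2],[0,0,0,0,0,0,0.2]]' 30; python3 -c "
from h import *
rowto(.60,.1,.32,84);snap('wrist','w16',scale=1.4)"
```

```text
time: 30.72
tool_pos: [0.5961, 0.0941, 0.3148]
tool_rot: [-3.138, 0.001, 1.466]
contact_force: [0.1, -0.2, -1.4]
opening: 0.036
time: 30.98
tool_pos: [0.5963, 0.0933, 0.3172]
tool_rot: [3.141, 0.0, 1.464]
contact_force: [-0.0, -0.2, -1.5]
opening: 0.0359
t 30.975 pos [0.5963 0.0933 0.3172] yaw 83.87 F [-0.  -0.2 -1.5] op 0.0359
row [ 0.7   0.29 -0.28] [ 0.   0.  -0.1] dist 0.8
```

View pics/w16.png

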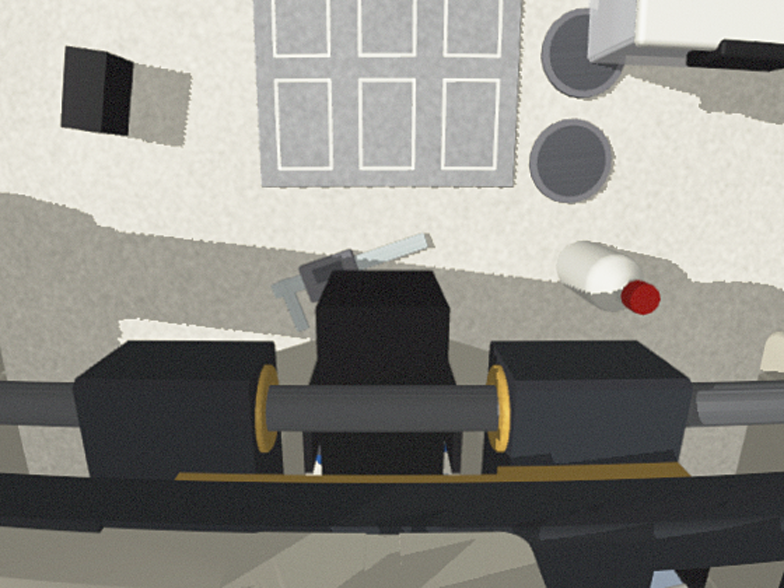

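Run:
```python
from h import *
c=load('w16')
P=lambda d,z: ray(c,[np.array(d)/1.4],z)[0][:2]
print('edge',P((262,187),.004),P((513,187),.004))
for q in [[(275,80),(328,79),(332,169),(279,169)],[(359,79),(413,79),(414,169),(361,169)],[(443,78),(498,78),(497,169),(442,169)]]:
    p=np.array([P(d,.004) for d in q]); e=p[0]-p[3]+p[1]-p[2]; print(p.mean(0).round(4),np.degrees(np.arctan2(e[1],e[0])).round(2), np.linalg.norm(e)/2)
q=[(65,46),(107,52),(103,134),(61,126)]
p=np.array([P(d,.046) for d in q]);e=p[0]-p[3]+p[1]-p[2];print('blank',p.mean(0).round(4),np.degrees(np.arctan2(e[1],e[0])).round(2),np.linalg.norm(e)/2)
```

```text
edge [0.49534453 0.14977782] [0.71834422 0.12582166]
[0.5398 0.1984] 84.71 0.07527451453041084
[0.6117 0.1906] 84.95 0.075513453907382
[0.6838 0.1836] 85.21 0.07652957040722498
blank [0.3734 0.2446] 74.57 0.06296470768824398
```

```bash
python3 -c "
from h import *
c=load('w16')
print(ray(c,[[590/1.4,62/1.4]],0.0),ray(c,[[590/1.4,62/1.4]],.05))
rowto(.611,.1896,.12,84.1)"
```

```text
[[0.79271791 0.22645347 0.        ]] [[0.77208043 0.21922255 0.05      ]]
t 31.025 pos [0.5964 0.0935 0.3174] yaw 83.88 F [ 0.3 -0.  -1.9] op 0.0358
row [ 9.72  0.42 19.74] [ 0.   0.  -0.2] dist 22.0
```

```bash
python3 -m crank '[[5,0.2,4,0,0,-0.2,0.2],[9.7,0.4,8,0,0,-0.2,0.2],[9.7,0.4,14,0,0,-0.2,0.2],[9.7,0.4,19,0,0,-0.2,0.2],[9.7,0.4,19.7,0,0,-0.2,0.2]]' 30;python3 -m crank '[[0,0,0,0,0,0,0.2],[0,0,0,0,0,0,0.2]]' 30; python3 -c "
from h import *
rowto(.611,.1896,.042,84.1)"
```

```text
time: 31.65
tool_pos: [0.6086, 0.1896, 0.1166]
tool_rot: [-3.134, 0.002, 1.468]
contact_force: [-0.3, 0.0, -0.3]
opening: 0.0357
time: 31.9
tool_pos: [0.6125, 0.1903, 0.123]
tool_rot: [3.137, -0.001, 1.468]
contact_force: [-0.0, -0.3, -1.1]
opening: 0.036
t 31.9 pos [0.6125 0.1903 0.123 ] yaw 84.13 F [-0.  -0.3 -1.1] op 0.036
row [-0.09 -0.18  8.1 ] [ 0.3 -0.1  0. ] dist 8.1
```

```bash
python3 -m crank '[[-0.1,-0.1,4,0,0,0,0.2],[-0.1,-0.1,7.5,0,0,0,0.2],[-0.1,-0.1,8.0,0,0,0,0.2],[-0.1,-0.1,8.0,0,0,0,0.2]]' 30;python3 -m crank '[[0,0,0.15,0,0,0,0.2],[0,0,0.3,0,0,0,0.2]]' 30 ;python3 -m crank '[[0,0,0.1,0,0,0,0.2],[0,0,0.15,0,0,0,0.2]]' 30; python3 -c "
from h import *
rowto(.611,.1896,.0375,84.1)"
```

```text
time: 32.4
tool_pos: [0.611, 0.1895, 0.0419]
tool_rot: [3.139, -0.001, 1.469]
contact_force: [0.7, 0.5, -1.1]
opening: 0.0359
time: 32.65
tool_pos: [0.6106, 0.1895, 0.0384]
tool_rot: [3.139, -0.001, 1.469]
contact_force: [-0.3, 0.0, -2.2]
opening: 0.0359
time: 32.9
tool_pos: [0.6103, 0.1895, 0.0375]
tool_rot: [3.14, -0.0, 1.469]
contact_force: [-3.4, -0.8, 11.4]
opening: 0.036
t 32.9 pos [0.6103 0.1895 0.0375] yaw 84.15 F [-3.4 -0.8 11.4] op 0.036
row [0.02 0.07 0.  ] [ 0.1 -0.   0.1] dist 0.1
```

```bash
python3 -m crank '[[0,0,-0.1,0,0,0,0.2],[0,0,-0.1,0,0,0,0.6],[0,0,-0.1,0,0,0,0.6],[0,0,-0.1,0,0,0,0.6],[0,0,-5,0,0,0,0.6]]' 30;python3 -m crank '[[0,0,-5,0,0,0,0.8],[-3,-5,-12,0,0,0,1],[-6,-10,-20,0,0,0,1],[-6,-14,-24,0,0,0,1],[-6,-14,-24,0,0,0,1]]';python3 -m crank '[[0,0,0,0,0,0,1],[0,0,0,0,0,0,1]]'; python3 -c "
from h import *
rowto(.373,.245,.13,74.6);snap('wrist','w17',scale=1.4)"
```

```text
time: 33.52
tool_pos: [0.6071, 0.1888, 0.0819]
tool_rot: [-3.133, 0.003, 1.469]
contact_force: [0.7, 0.6, 0.7]
opening: 0.0554
time: 34.15
tool_pos: [0.463, 0.1436, 0.3273]
tool_rot: [3.141, -0.0, 1.468]
contact_force: [0.7, -0.2, 0.4]
opening: 0.0917
time: 34.4
tool_pos: [0.4644, 0.144, 0.3252]
tool_rot: [3.142, 0.0, 1.469]
contact_force: [0.1, -0.0, -0.2]
opening: 0.0921
t 34.4 pos [0.4644 0.144  0.3252] yaw 84.15 F [ 0.1 -0.  -0.2] op 0.0921
row [  9.12 -10.12  19.52] [0.  0.  9.5] dist 23.8
```

View pics/w17.png

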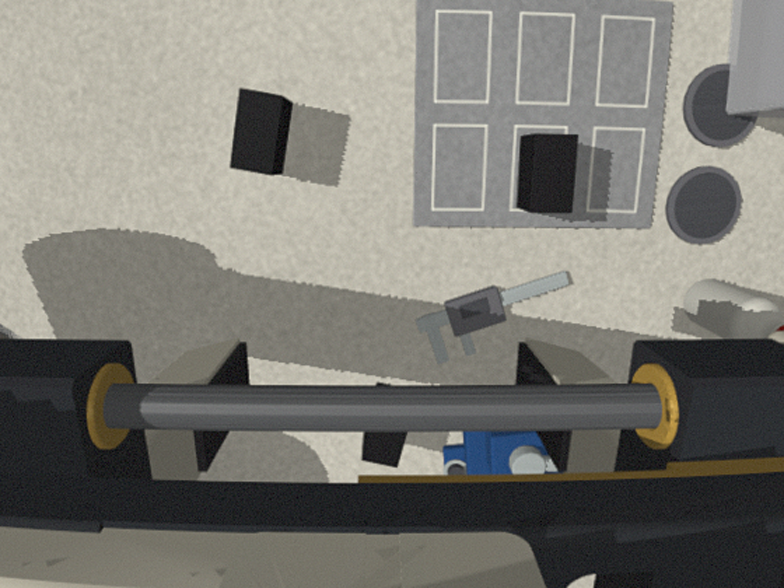

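Run:
```python
from h import *
c=load('w17'); f=c['frame'][:,:,::-1]
a=np.clip(f[85:165,350:450].astype(float)*2.5,0,255).astype(np.uint8)
b=np.clip(f[55:135,145:245].astype(float)*2.5,0,255).astype(np.uint8)
cv2.imwrite('pics/g.png',cv2.resize(np.vstack([a,b]),None,fx=3.7*1.5,fy=3.7,interpolation=cv2.INTER_CUBIC))
```

```text
(no output)
```

View pics/g.png

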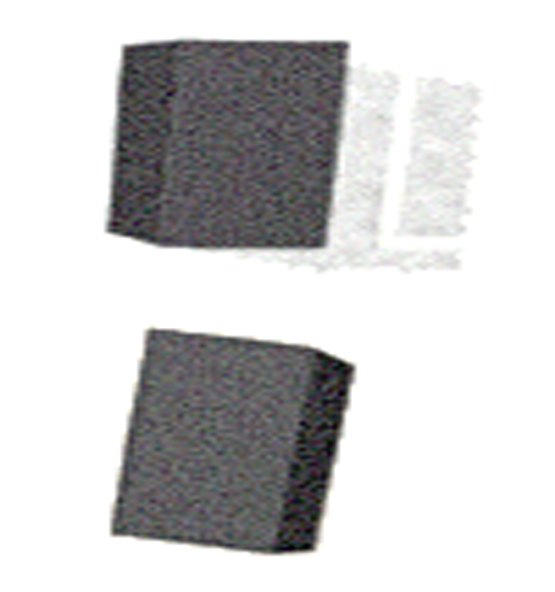

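Run:
```python
from h import *
c=load('w17'); s=np.array([5.55,3.7])
def rc(q,z):
    p=ray(c,q,z)[:,:2]; e=p[0]-p[3]+p[1]-p[2]; print(p.mean(0).round(4),np.degrees(np.arctan2(e[1],e[0])).round(2),np.linalg.norm(e)/2); return p.mean(0)
rc(np.array([(180,42),(348,43),(325,246),(160,246)])/s+[350,85],.05)
rc((np.array([(148,328),(310,348),(276,552),(112,535)])-[0,296])/s+[145,55],.046)
# outlines
for q in [[(436,11),(492,12),(489,104),(434,102)],[(433,124),(487,125),(484,210),(432,210)],[(519,13),(573,14),(570,107),(517,105)],[(600,16),(654,18),(649,108),(595,106)]]: rc(np.array(q)/1.4,.004)
```

```text
[0.6108 0.1872] 84.22 0.06189367828882613
[0.3732 0.2445] 74.51 0.061689843848076
[0.5503 0.2912] 84.08 0.07539659068141602
[0.5403 0.1981] 84.64 0.07538793473382607
[0.6217 0.2831] 85.7 0.07690516728664476
[0.6932 0.2762] 85.42 0.07591622526585945
```

```bash
python3 -m crank '[[4,-5,4,0,0,5,1],[9.1,-10.1,9,0,0,9.6,1],[9.1,-10.1,15,0,0,9.6,1],[9.1,-10.1,20,0,0,9.6,1],[9.1,-10.1,20,0,0,9.6,1]]';python3 -m crank '[[0,0,0,0,0,0,1],[0,0,0,0,0,0,1]]'; python3 -c "
from h import *
rowto(.3732,.2445,.0335,74.5)"
```

```text
time: 35.08
tool_pos: [0.3703, 0.244, 0.1214]
tool_rot: [-3.134, 0.007, 1.302]
contact_force: [0.7, -0.6, 0.6]
opening: 0.0919
time: 35.33
tool_pos: [0.3749, 0.245, 0.1272]
tool_rot: [3.139, -0.002, 1.3]
contact_force: [-0.1, 0.7, 0.6]
opening: 0.0921
t 35.325 pos [0.3749 0.245  0.1272] yaw 74.51 F [-0.1  0.7  0.6] op 0.0921
row [-0.12 -0.18  9.37] [ 0.2 -0.1  0. ] dist 9.4
```

```bash
python3 -m crank '[[-0.1,-0.1,4,0,0,0,1],[-0.1,-0.1,8,0,0,0,1],[-0.1,-0.1,9.3,0,0,0,1],[-0.1,-0.1,9.3,0,0,0,0.6],[-0.1,-0.1,9.3,0,0,0,0.2]]' 30; python3 -m crank '[[0,0,0,0,0,0,0.2],[0,0,0,0,0,0,0.2],[0,0,0,0,0,0,0.2],[0,0,0,0,0,0,0.2],[0,0,0,0,0,0,0.2]]' 30; python3 -c "
from h import *
rowto(.3732,.2445,.0335,74.5)";python3 -m crank '[[0,0,0,0,0,0,0.2],[0,0,-5,0,0,0,0.2],[0,0,-10,0,0,0,0.2],[0,0,-10,0,0,0,0.2]]' 30;python3 -c "
from h import *
rowto(.55,.2905,.13,84.1)"
```

```text
time: 35.95
tool_pos: [0.3732, 0.2445, 0.034]
tool_rot: [3.139, -0.002, 1.301]
contact_force: [0.4, 0.1, -0.4]
opening: 0.0764
time: 36.58
tool_pos: [0.3719, 0.2441, 0.0326]
tool_rot: [-3.142, 0.0, 1.301]
contact_force: [-1.3, -0.1, 2.4]
opening: 0.0362
t 36.575 pos [0.3719 0.2441 0.0326] yaw 74.55 F [-1.3 -0.1  2.4] op 0.0362
row [ 0.07  0.11 -0.09] [-0.   0.   0.1] dist 0.2
time: 37.08
tool_pos: [0.3739, 0.245, 0.1354]
tool_rot: [3.136, -0.005, 1.301]
contact_force: [0.5, -0.0, -2.0]
opening: 0.0358
t 37.075 pos [0.3739 0.245  0.1354] yaw 74.56 F [ 0.5 -0.  -2. ] op 0.0358
row [ 9.08 15.76  0.67] [ 0.3 -0.2 -9.5] dist 18.2
```

```bash
python3 -m crank '[[3,5,0,0,0,-5,0.2],[6,10,0,0,0,-9.5,0.2],[9.1,15.8,0.6,0,0,-9.5,0.2],[9.1,15.8,0.6,0,0,-9.5,0.2],[9.1,15.8,0.6,0,0,-9.5,0.2]]' 30;python3 -m crank '[[0,0,0,0,0,0,0.2],[0,0,0,0,0,0,0.2]]' 30; python3 -c "
from h import *
rowto(.55,.2905,.0405,84.1)"
```

```text
time: 37.7
tool_pos: [0.5472, 0.2892, 0.1242]
tool_rot: [-3.138, 0.002, 1.467]
contact_force: [0.1, 0.1, -1.0]
opening: 0.0356
time: 37.95
tool_pos: [0.5476, 0.2897, 0.127]
tool_rot: [3.141, -0.0, 1.467]
contact_force: [-0.3, -0.7, -1.6]
opening: 0.0358
t 37.95 pos [0.5476 0.2897 0.127 ] yaw 84.08 F [-0.3 -0.7 -1.6] op 0.0358
row [0.1  0.23 8.65] [ 0. -0. -0.] dist 8.7
```

```bash
python3 -m crank '[[0.1,0.2,4,0,0,0,0.2],[0.1,0.2,8,0,0,0,0.2],[0.1,0.2,8.5,0,0,0,0.2],[0.1,0.2,8.5,0,0,0,0.2]]' 30;python3 -m crank '[[0,0,0.15,0,0,0,0.2],[0,0,0.3,0,0,0,0.2]]' 30 ;python3 -m crank '[[0,0,0.1,0,0,0,0.2],[0,0,0.15,0,0,0,0.2]]' 30; python3 -c "
from h import *
rowto(.55,.2905,.0366,84.1)"
```

```text
time: 38.45
tool_pos: [0.5509, 0.2908, 0.0426]
tool_rot: [3.14, -0.0, 1.467]
contact_force: [0.4, 0.3, -1.4]
opening: 0.0357
time: 38.7
tool_pos: [0.5513, 0.2908, 0.0399]
tool_rot: [3.139, -0.001, 1.467]
contact_force: [0.7, 0.3, -1.2]
opening: 0.0359
time: 38.95
tool_pos: [0.5506, 0.2905, 0.0372]
tool_rot: [3.141, -0.0, 1.467]
contact_force: [-0.1, 1.0, -1.2]
opening: 0.0363
t 38.95 pos [0.5506 0.2905 0.0372] yaw 84.05 F [-0.1  1.  -1.2] op 0.0363
row [-0.01 -0.06  0.06] [ 0.  -0.  -0.1] dist 0.1
```

```bash
python3 -m crank '[[0,0,0.08,0,0,0,0.2],[0,0,0.08,0,0,0,0.2]]' 30|grep -E 'pos|force'; python3 -m crank '[[0,0,0,0,0,0,0.6],[0,0,0,0,0,0,0.6],[0,0,0,0,0,0,0.6],[0,0,-5,0,0,0,0.6],[0,0,-12,0,0,0,0.8]]' 30;python3 -c "
from h import *
rowto(.44,-.14,.33,70)"
```

```text
tool_pos: [0.5506, 0.2905, 0.0366]
contact_force: [-0.6, -0.3, 3.1]
time: 39.83
tool_pos: [0.5497, 0.2901, 0.1484]
tool_rot: [-3.138, 0.002, 1.467]
contact_force: [1.6, 1.2, -0.2]
opening: 0.0613
t 39.825 pos [0.5497 0.2901 0.1484] yaw 84.04 F [ 1.6  1.2 -0.2] op 0.0613
row [-43.95  -6.51 -18.06] [-0.2  0.1 14. ] dist 48.0
```

```bash
python3 -m crank '[[0,0,-6,0,0,2,1],[-8,-1,-12,0,0,5,1],[-16,-3,-15,0,0,8,1],[-24,-4,-15,0,0,11,1],[-32,-6,-15,0,0,11,1]]'; python3 -m crank '[[0,0,0,0,0,0,1],[0,0,0,0,0,0,1]]'; python3 -c "
from h import *
rowto(.44,-.13,.3,73);snap('wrist','w18',scale=1.4)"
```

```text
time: 40.45
tool_pos: [0.4863, 0.0677, 0.2909]
tool_rot: [3.139, -0.0, 1.275]
contact_force: [0.4, -1.6, -0.7]
opening: 0.0919
time: 40.7
tool_pos: [0.4869, 0.0694, 0.2901]
tool_rot: [3.141, -0.001, 1.274]
contact_force: [0.0, 0.5, 0.5]
opening: 0.0922
t 40.7 pos [0.4869 0.0694 0.2901] yaw 73.0 F [0.  0.5 0.5] op 0.0922
row [-20.44   1.35  -1.  ] [ 0. -0.  0.] dist 20.5
```

View pics/w18.png

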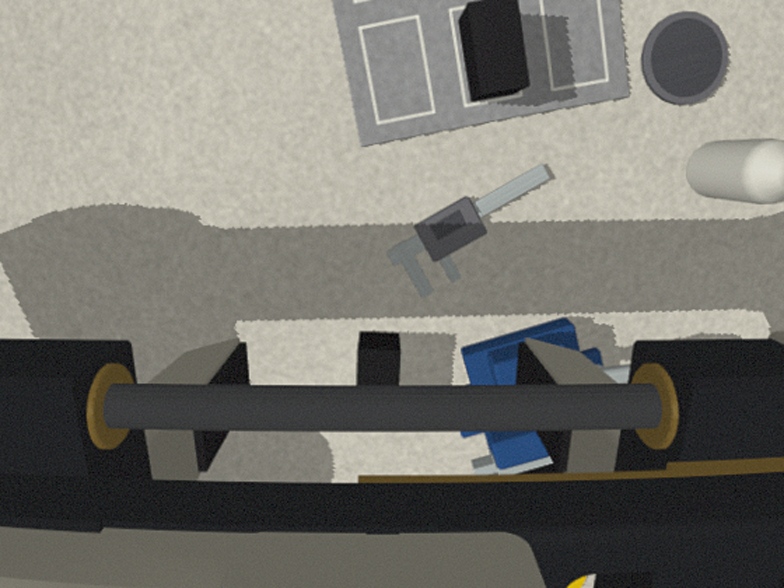

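```bash
python3 -m crank '[[-6,0,0,0,0,0,1],[-12,0,0,0,0,0,1],[-17,0,0,0,0,0,1],[-17,0,0,0,0,0,1],[-17,0,0,0,0,0,1]]'; python3 -m crank '[[0,0,0,0,0,0,1],[0,0,0,0,0,0,1]]'; python3 -c "
from h import *
c=snap('wrist','w19',scale=1.4); f=c['frame'][:,:,::-1]
a=np.clip(f[60:240,180:380].astype(float)*2.5,0,255).astype(np.uint8)
cv2.imwrite('pics/g2.png',cv2.resize(a,None,fx=3.3,fy=3.3,interpolation=cv2.INTER_CUBIC))
"
```

```text
time: 41.38
tool_pos: [0.4377, -0.0922, 0.2898]
tool_rot: [-3.141, -0.001, 1.276]
contact_force: [0.2, 0.0, -0.2]
opening: 0.092
time: 41.62
tool_pos: [0.4375, -0.0922, 0.2899]
tool_rot: [-3.142, -0.0, 1.277]
contact_force: [1.1, 0.1, 0.3]
opening: 0.0921
```

View pics/g2.png

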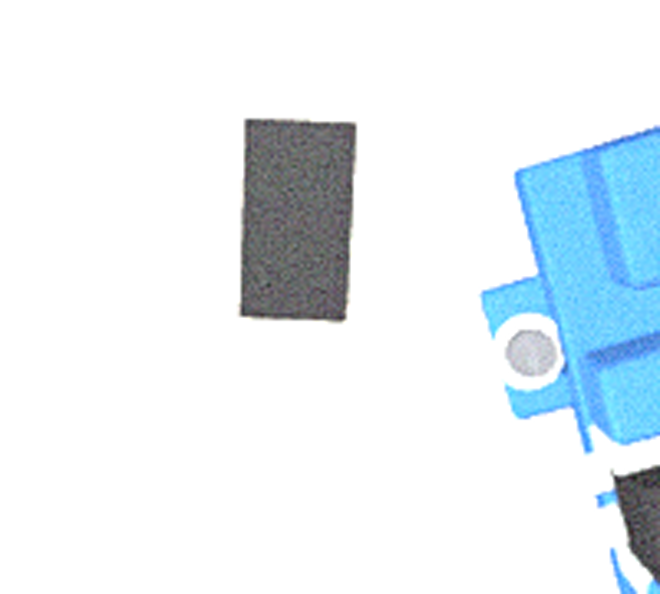

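Run:
```python
from h import *
c=load('w19')
p=ray(c,np.array([(245,119),(356,123),(346,320),(241,316)])/3.3+[180,60],.046)[:,:2]
e=p[0]-p[3]+p[1]-p[2];a=np.degrees(np.arctan2(e[1],e[0]));print(p,p.mean(0).round(4),a)
rowto(*p.mean(0),.12,a)
```

```text
[[ 0.44505561 -0.00377725]
 [ 0.47792065 -0.01500756]
 [ 0.45747703 -0.07329417]
 [ 0.42528494 -0.06218434]] [ 0.4514 -0.0386] 70.9853286263279
t 41.675 pos [ 0.4374 -0.0924  0.2899] yaw 73.16 F [ 0.2 -0.   0.4] op 0.0916
row [ 5.55 -0.22 16.99] [-0.  -0.   2.2] dist 17.9
```

```bash
python3 -m crank '[[3,0,4,0,0,2.2,0.8],[5.5,-0.2,9,0,0,2.2,0.8],[5.5,-0.2,14,0,0,2.2,0.8],[5.5,-0.2,17,0,0,2.2,0.8],[5.5,-0.2,17,0,0,2.2,0.8]]';python3 -m crank '[[0,0,0,0,0,0,0.8],[0,0,0,0,0,0,0.8]]'; python3 -c "
from h import *
rowto(.4514,-.0386,.045,71)"
```

```text
time: 42.3
tool_pos: [0.45, -0.0393, 0.1184]
tool_rot: [-3.137, 0.0, 1.237]
contact_force: [0.4, 0.2, 0.3]
opening: 0.0737
time: 42.55
tool_pos: [0.4522, -0.0403, 0.1215]
tool_rot: [3.138, -0.0, 1.237]
contact_force: [0.4, 0.4, 0.4]
opening: 0.0736
t 42.55 pos [ 0.4522 -0.0403  0.1215] yaw 70.86 F [0.4 0.4 0.4] op 0.0736
row [ 0.14 -0.16  7.64] [ 0.2 -0.  -0.1] dist 7.6
```

```bash
python3 -m crank '[[0.1,-0.1,4,0,0,0,0.8],[0.1,-0.1,7,0,0,0,0.8],[0.1,-0.1,7.7,0,0,0,0.8],[0.1,-0.1,7.7,0,0,0,0.5],[0.1,-0.1,7.7,0,0,0,0.2]]' 30; python3 -m crank '[[0,0,0,0,0,0,0.2],[0,0,0,0,0,0,0.2],[0,0,0,0,0,0,0.2],[0,0,0,0,0,0,0.2],[0,0,0,0,0,0,0.2]]' 30; python3 -c "
from h import *
rowto(.4514,-.0386,.045,71)";python3 -m crank '[[0,0,0,0,0,0,0.2],[0,0,-5,0,0,0,0.2],[0,0,-11,0,0,0,0.2],[0,0,-11,0,0,0,0.2]]' 30;python3 -c "
from h import *
rowto(.539,.1978,.15,84.1)"
```

```text
time: 43.18
tool_pos: [0.4516, -0.0391, 0.0442]
tool_rot: [3.139, -0.0, 1.237]
contact_force: [-0.6, -0.8, 0.2]
opening: 0.0581
time: 43.8
tool_pos: [0.4507, -0.0389, 0.0434]
tool_rot: [3.141, 0.0, 1.237]
contact_force: [-1.6, 0.0, 6.2]
opening: 0.0356
t 43.8 pos [ 0.4507 -0.0389  0.0434] yaw 70.85 F [-1.6  0.   6.2] op 0.0356
row [ 0.05  0.05 -0.16] [ 0.   0.  -0.2] dist 0.2
time: 44.3
tool_pos: [0.4531, -0.0394, 0.1567]
tool_rot: [3.133, -0.001, 1.237]
contact_force: [0.3, -0.5, -2.0]
opening: 0.0359
t 44.3 pos [ 0.4531 -0.0394  0.1567] yaw 70.86 F [ 0.3 -0.5 -2. ] op 0.0359
row [25.23  0.33  0.69] [  0.5   0.  -13.2] dist 25.2
```

```bash
python3 -m crank '[[6,0,0,0,0,-6,0.2],[12,0.1,0,0,0,-13.2,0.2],[18,0.2,0,0,0,-13.2,0.2],[25,0.3,0,0,0,-13.2,0.2],[25.2,0.3,0,0,0,-13.2,0.2]]' 30;python3 -m crank '[[0,0,0,0,0,0,0.2],[0,0,0,0,0,0,0.2],[0,0,0,0,0,0,0.2]]' 30; python3 -c "
from h import *
rowto(.539,.1978,.052,84.1)
snap('wrist','w20',scale=1.4)"
```

```text
time: 44.92
tool_pos: [0.5359, 0.2016, 0.1508]
tool_rot: [-3.14, 0.0, 1.471]
contact_force: [-0.2, -0.6, -1.5]
opening: 0.036
time: 45.3
tool_pos: [0.536, 0.1968, 0.153]
tool_rot: [-3.141, 0.0, 1.465]
contact_force: [-0.2, 0.5, -1.8]
opening: 0.0358
t 45.3 pos [0.536  0.1968 0.153 ] yaw 83.94 F [-0.2  0.5 -1.8] op 0.0358
row [ 0.13  0.29 10.1 ] [-0.   0.  -0.2] dist 10.1
```

View pics/w20.png

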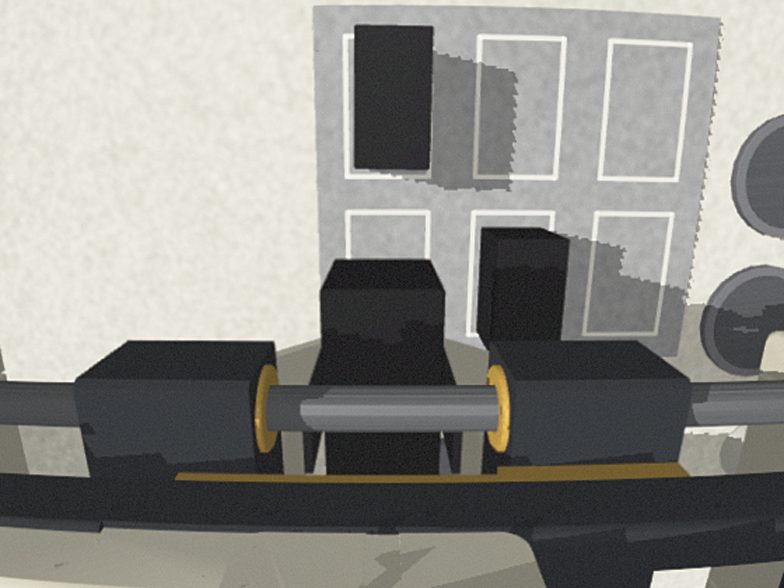

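```bash
python3 - <<'E'
from h import *
c=load('w20')
def rc(q,z):
    p=ray(c,np.array(q)/1.4,z)[:,:2]; print(p.mean(0).round(4)); 
rc([(356,26),(433,26),(431,169),(354,168)],.05)
rc([(477,36),(566,38),(557,181),(474,178)],.004)
rc([(609,40),(692,43),(679,181),(600,178)],.004)
E
python3 -m crank '[[0.1,0.3,4,0,0,0,0.2],[0.1,0.3,8,0,0,0,0.2],[0.1,0.3,10,0,0,0,0.2],[0.1,0.3,10,0,0,0,0.2]]' 30;python3 -m crank '[[0,0,0.15,0,0,0,0.2],[0,0,0.3,0,0,0,0.2]]' 30 ; python3 -c "
from h import *
rowto(.539,.1978,.0474,84.1)"
```

```text
[0.552  0.2912]
[0.6219 0.2839]
[0.6942 0.2768]
time: 45.85
tool_pos: [0.5383, 0.198, 0.0517]
tool_rot: [-3.138, 0.001, 1.466]
contact_force: [0.4, -0.8, -0.1]
opening: 0.0358
time: 46.1
tool_pos: [0.54, 0.1989, 0.0512]
tool_rot: [3.139, -0.001, 1.467]
contact_force: [0.2, 0.5, -1.2]
opening: 0.036
t 46.1 pos [0.54   0.1989 0.0512] yaw 84.04 F [ 0.2  0.5 -1.2] op 0.036
row [-0.13 -0.09  0.38] [ 0.1 -0.  -0.1] dist 0.4
```

```bash
python3 -m crank '[[0,-0.1,0.2,0,0,0,0.2],[0,-0.1,0.35,0,0,0,0.2]]' 30 ; python3 -m crank '[[0,0,0.08,0,0,0,0.2],[0,0,0.1,0,0,0,0.2]]' 30
```

```text
time: 46.35
tool_pos: [0.5383, 0.1991, 0.0474]
tool_rot: [3.141, -0.0, 1.467]
contact_force: [-4.1, -1.7, 14.3]
opening: 0.0361
time: 46.6
tool_pos: [0.5383, 0.1991, 0.0474]
tool_rot: [3.141, -0.0, 1.467]
contact_force: [-5.0, -0.0, 14.6]
opening: 0.0359
```

```bash
python3 -m crank '[[0,0,-0.15,0,0,0,0.2],[0,0,-0.15,0,0,0,0.53],[0,0,-0.15,0,0,0,0.53],[0,0,-0.15,0,0,0,0.53],[0,0,-6,0,0,0,0.53]]' 30;python3 -m crank '[[0,0,-5,0,0,0,0.5],[-6,0,-12,0,0,0,1],[-12,0,-20,0,0,0,1],[-14,0,-20,0,0,0,1],[-14,0,-20,0,0,0,1]]';python3 -m crank '[[0,0,0,0,0,0,1],[0,0,0,0,0,0,1]]'; python3 -c "
from h import *
rowto(.53,-.13,.3,84);snap('wrist','w21',scale=1.4);snap('top','t21');snap('scene','s21')"
```

```text
time: 47.22
tool_pos: [0.5354, 0.1983, 0.1018]
tool_rot: [-3.132, 0.003, 1.467]
contact_force: [1.1, 0.5, 0.9]
opening: 0.0487
time: 47.85
tool_pos: [0.5243, 0.0577, 0.3083]
tool_rot: [3.137, 0.0, 1.464]
contact_force: [-0.1, 1.0, -1.2]
opening: 0.0816
time: 48.1
tool_pos: [0.5232, 0.0608, 0.3037]
tool_rot: [-3.138, -0.0, 1.468]
contact_force: [-0.1, 0.8, 0.1]
opening: 0.0917
t 48.1 pos [0.5232 0.0608 0.3037] yaw 84.1 F [-0.1  0.8  0.1] op 0.0917
row [-18.91   2.64   0.36] [-0.2 -0.   0.1] dist 19.1
```

View pics/w21.png

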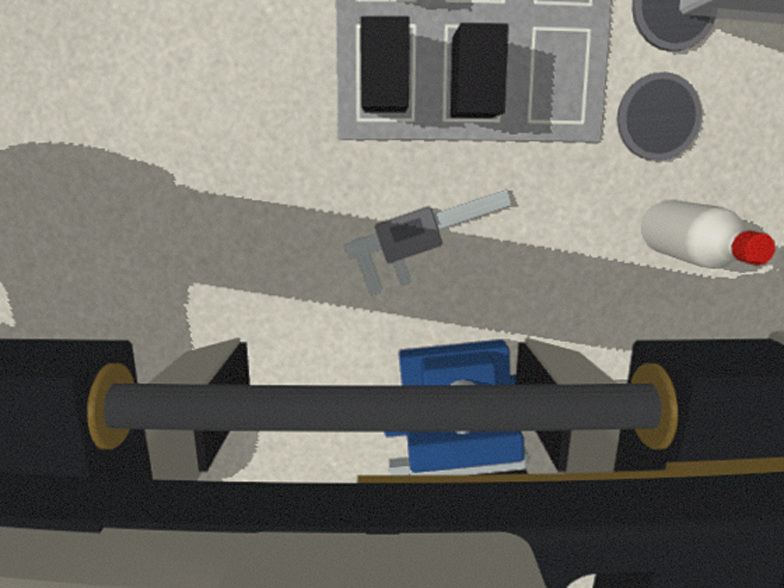

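View pics/s21.png

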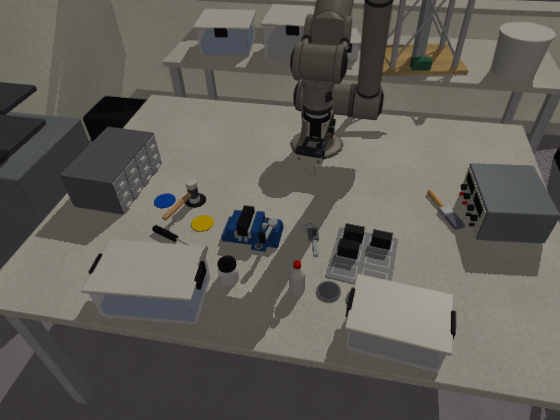

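View pics/t21.png

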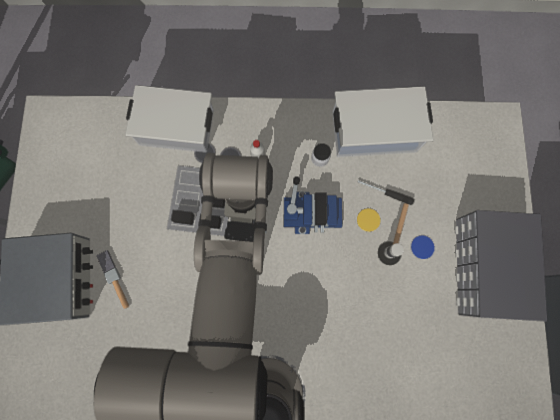

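```bash
python3 -m crank '[[-6,2,-2,0,0,10,1],[-12,4,-2,0,0,20,1],[-18,7,-2,0,0,30,1],[-18,7,-2,0,0,40,1],[-18,7,-2,0,0,50,1]]';python3 -m crank '[[0,0,0,0,0,10,1],[0,0,0,0,0,20,1],[0,0,0,0,0,30,1],[0,0,0,0,0,34,1],[0,0,0,0,0,34,1]]';python3 -m crank '[[0,0,0,0,0,0,1],[0,0,0,0,0,0,1]]'; python3 -c "
from h import *
rowto(.53,-.13,.3,0);snap('wrist','w22',scale=1.4);snap('top','t22');c=snap('scene','s22',(150,160,410,300),3)
print(robot.observe()['contact_force'])"
```

```text
time: 48.88
tool_pos: [0.575, -0.1272, 0.3239]
tool_rot: [-3.14, 0.001, 0.587]
contact_force: [0.3, 1.2, -0.3]
opening: 0.0918
time: 49.5
tool_pos: [0.5748, -0.1258, 0.3246]
tool_rot: [-3.141, 0.001, 0.003]
contact_force: [0.0, 0.2, -0.8]
opening: 0.0918
time: 49.75
tool_pos: [0.5747, -0.1263, 0.3253]
tool_rot: [-3.142, 0.0, 0.002]
contact_force: [0.3, 0.7, -0.2]
opening: 0.0918
t 49.75 pos [ 0.5747 -0.1263  0.3253] yaw 0.11 F [ 0.3  0.7 -0.2] op 0.0918
row [-4.47  0.36  2.53] [-0.   0.   0.1] dist 5.2
[0.1171815  0.49889577 0.10534945]
```

View pics/w22.png

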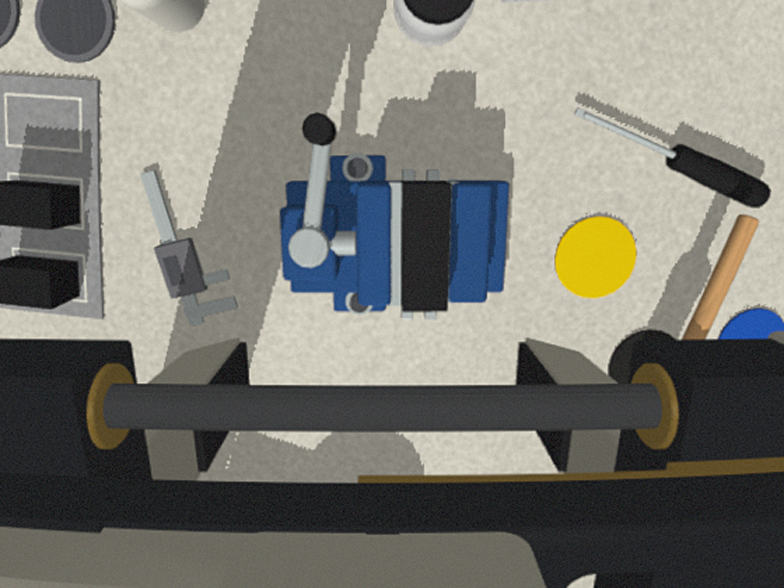

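View pics/s22.png

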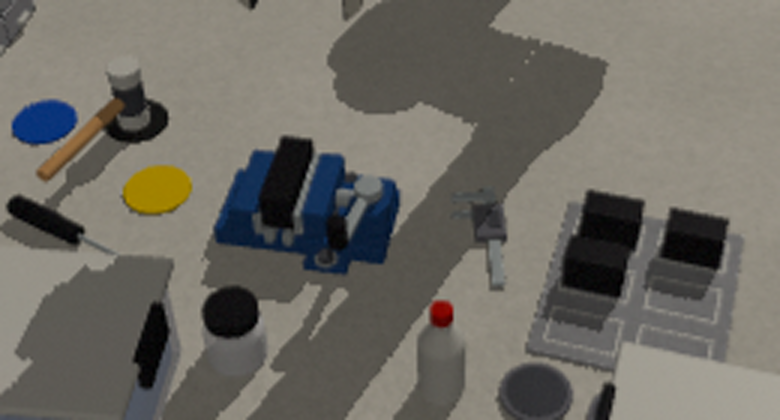

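View pics/t22.png

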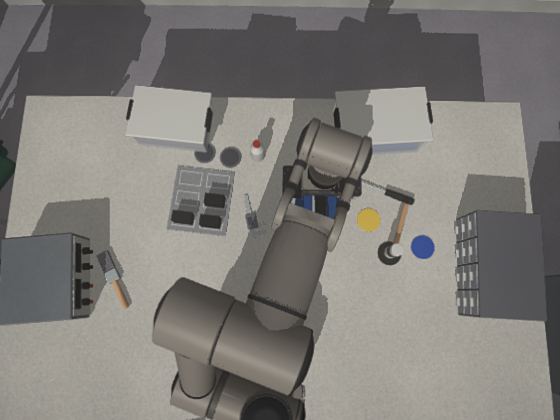

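Run:
```python
from h import *
c=load('w21')
def rc(q,z):
    p=ray(c,np.array(q)/1.4,z)[:,:2]; e=p[0]-p[3]+p[1]-p[2];print(p.mean(0).round(4),np.degrees(np.arctan2(e[1],e[0])).round(1))
rc([(362,17),(410,16),(408,109),(361,108)],.05)
rc([(464,24),(508,24),(502,117),(458,115)],.05)
c=load('w22')
rc([(403,181),(450,181),(447,310),(402,310)],.087)
c=load('t22'); f=c['frame'].astype(int)
m=(f.max(2)<50).astype(np.uint8); m[:, :160]=0; m[:,240:]=0; m[:160]=0;m[240:]=0
n,l,s,ce=cv2.connectedComponentsWithStats(m)
for i in range(1,n):
    if s[i,4]>40: print(ce[i],s[i,4],ray(c,[ce[i]],.035)[0][:2].round(4))
print('head',ray(c,[(396.5,250)],.092)[0][:2])
```

```text
[0.5397 0.1983] 83.2
[0.6112 0.186 ] 82.2
[ 0.5794 -0.1607] 0.4
[215.42307692 200.75961538] 104 [0.6048 0.1836]
[212.89552239 222.67164179] 67 [0.531  0.1886]
head [ 0.4436214  -0.39481315]
```

```bash
python3 -c "
from h import *
print(robot.hand_in())"
```

```text
the job is handed in; nothing more can be done
None
```

I carried out the whole job and handed it in at about 50 s, out of the 210 s allowed. No verdict was reported, so the results below are from my own checks.

- **Long blank:** I laid it centred on the parallels and swung the lever to its stop. The last picture puts its centre at about (0.579, -0.161) m and within 0.5° of the jaw line.
- **Lever:** It measured -8.8° in the world frame, against about -8.7° expected when fully shut.
- **Hammer tap:** I pressed the blank down with the held hammer. It sank about 4 mm under roughly 16–17 N, then stopped hard at up to 32 N. Its top was then at about 87 mm, the seated height. I inferred that it is fully down from this hard stop and did not measure the contact on each parallel separately.
- **Hammer:** It stands on the black pad. I set it back at the spot it was picked up from, and in the final scene picture it is upright.
- **Short blanks:** Exactly three were present, and all are upright on the board in outlines of their own. The measured offsets were about 3–4 mm, 2 mm and 1 mm, and they are square to within about 2°. I saw no blank get knocked aside.
- **Other things:** The bottle, jar, caliper, screwdriver and brush looked unmoved in the last pictures.

The camera measurements disagreed with each other by 2–3 mm in places. The top camera's figures for the blanks on the board and the hammer were a few millimetres off the wrist camera's, but its blank figures were only approximate because the dark side faces were included. I used the wrist camera's figures.

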